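# Probe-test an LED driver board, then interleave and stack the next

### The arm

A 6-joint arm with a two-finger parallel gripper is mounted at the origin on the work surface. World frame = base frame: x ahead of the robot, y to its left, z up, the work surface at z = 0. Lengths are in m, angles in degrees, forces in N, time in s.
With the tool pointing down it reaches from about 0.35 to 0.975 m from the base axis. Payload 7.1 kg.
Tool frame: the origin (TCP) lies at the very end of the fingers, on their centre line; the grasp point (between the pads) lies 19 mm behind it; z points along the fingers, y is the line along which they close (so a half turn about z gives the same grasp; the last joint's range is limited). The gripper opens to 88 mm and grips with 3 to 60 N. Pads are 20 mm wide; open, the fingers measure 115 mm over their backs; the gripper's body (75 mm by 178 mm) begins 61 mm behind the grasp point.
Start: joints at [74.771, 24.242, 93.386, -0, 62.372, -1.089], TCP at [0.153, 0.606, 0.223] pointing down, gripper open.
Joint ranges: [-172.04, 172.04], [-51.8, 120.97], [4.93, 147.93], [-75.15, 255.16], [6.16, 154.13], [-145.62, 145.62]. Speed limits (degrees/s): [136.94, 136.94, 172.46, 180, 180, 180].

### API

Orientations are given as a 3x3 rotation matrix whose columns are the frame's x, y, z axes.
In Python, from cell import arm, cams gives the robot as it stands.
- The arm moves only by the tool play_rows, never from a script. Its argument "increments" is a list of rows, each an object with "jaw": the opening, from -1 (shut) to 1 (fully open); "delta_pos": the shift along the tool's x, y, z normalised to -1 to 1, where 1 is 20 cm, a list of three; "dr": the turn, a rotation vector about the tool's x, y, z normalised to -1 to 1, where 1 is pi rad, a list of three. In form: [{"jaw": jaw, "delta_pos": [x, y, z], "dr": [ax, ay, az]}, ...]. A call has exactly 10 rows; each row shifts and turns the commanded pose from where the row before left it, along the tool's axes as they then stand; what a row does not reach is not made up. A row lasts 1/10 s, in which the tool goes at most 50 mm and 8.59 degrees, less where a joint would pass 70% of its speed; a pose out of reach is approached as far as the arm can. A call with a number of a shift or a turn outside -1 to 1 is refused whole. A call with a gripper value outside its range is refused whole. The fingers move at their own pace and stop on an object; "force" is the grip in N (left out, the last holds). Time passes only in rows, so rows that do not move let the fingers close, or fill a call up. It gives the time, the measured TCP pose, the force, the opening and the grip force at its end, in the units of the state.
- arm.state(): the state, without advancing time (a new reading comes with each control period).
- cams.camera(name): name is "scene" or "top"; returns (picture, depth): 480x640x3 uint8, red, green, blue; 480x640 float32, m along the optical axis (not along the pixel's ray), 0 where there is no reading.
- cams.get_calibration(name): a dict with "mtx" (3x3 intrinsics, pixels), "view" (4x4, takes a point from world to camera coordinates). Camera axes: x right, y down, z forward; pixel columns grow to the right and rows downward; lengths in m; the calibration is good to about 2 mm. A picture is of the moment at which its call begins. get_calibration takes no time and is no camera call.
- arm.sign_off(): hands the job in; it is judged then, once.
The state is a dict: "clock": time; "qpos": joint angles; "qd": joint speeds; "joint_torque": joint torques, N m; "tcp_pos": TCP position; "ee_rot": TCP orientation; "force": force on the tool from outside, world axes, zero at the start; "moment": the same for the moment, N m; "finger_gap": finger opening in m; "grasp_force": force on a finger pad.
Only numpy, scipy, OpenCV 4.12 (cv2) and the standard library are available. Lean on these libraries where they do the work, as an engineer would, in place of code of your own. Each camera call takes 0.05 s, during which the arm holds its last target. There are 200 camera calls.

### The job

Take the spring-tip test probe out of its fork rest and press its tip lightly for about half a second on each of the three round copper test pads of the board lying in the foam tray, one after another, starting with the pad nearest the terminal block and ending with the one farthest from it, then hang the probe back in the fork. After that, lay the loose top foam separator squarely over the tested board, and stack the other board squarely on the separator, components up and its long side along that of the tested board (either way round). Set things down rather than dropping them, keep the tested board in its tray, and do not disturb the other things on the bench.

Things in the scene. Friction and masses are not known exactly. Their poses are not given: they have to be found in the camera images.
- probe: test probe, hanging upright. Origin: centre of the underside of its round collar (30 mm across, 6 mm thick), z up along the probe. Above, a black square handle to grip, 18 x 18 mm (faces along x and y), from 6 to 56 mm above the origin. Below, a steel shaft 12 mm across, 70 mm long, then the brass sprung tip, 4 mm across, 18 mm long. About 130 g.
- probe_point (a point): lowest point of the probe's sprung tip, 88 mm below the probe's origin on its axis when not pressed
- plunger (a joint): how far the sprung tip is pressed in, m: 0 free, 0.010 at its stop; 1.2 N to start, 0.6 N more for each mm
- fork (a point): centre of the slot of the probe's fork rest at the top of the fork plate (105 mm above the table): the probe's origin sits here when hung. Plate 58 mm wide, 6 mm thick; slot 20 mm wide, open to -x between two tines 19 mm wide, closed 20 mm beyond the centre at +x, where a post stands below the plate. Foot 90 x 80 mm, 8 mm thick.
- tray_floor (a point): centre of the recess floor of the white foam tray, 10 mm above the table. Tray 140 x 90 mm (x long), its low rim ends 15 mm above the table; recess 114 x 64 mm
- board: Board to test, in the tray: plate 110 x 60 x 6 mm (x long) with parts ending 16 mm above its underside; origin centre of underside, z up. At +x a grey terminal block with four screws, at -x two black chokes, three lying capacitors 10 mm thick between. Grip the plate across its 60 mm width at mid length. About 160 g.
- pad1 (a point): centre of the top of the first test pad (copper disc 10 mm across, 7 mm above the board's underside), nearest the terminal block; at x 24, y -14 mm on the board
- pad2 (a point): second test pad, same size, at x 0, y 14 mm on the board
- pad3 (a point): third test pad, same size, farthest from the terminal block, at x -24, y -14 mm on the board
- separator: loose top separator: plain stiff white foam sheet 110 x 60 x 8 mm (x long), origin at the centre of its underside. It lies on a fixed pile of slightly smaller sheets (100 x 50 mm, 24 mm high). Grip across the 60 mm width. About 40 g.
- next_board: Other (next) board, same make, on a fixed black riser 100 x 50 mm, 24 mm high: plate 110 x 60 x 6 mm (x long) with parts ending 16 mm above its underside; origin centre of underside, z up. At +x a grey terminal block with four screws, at -x two black chokes, three lying capacitors 10 mm thick between. Grip the plate across its 60 mm width at mid length. About 160 g.
- tape_roll: bystander: white tape roll, 70 mm across, 48 mm high, origin at the underside
- spool: bystander: small metal spool, 40 mm across, 40 mm high, origin at the underside
- bottle: bystander: white bottle, 52 mm across, 140 mm high, origin at the underside
- calculator: bystander: calculator, 100 x 140 mm, 18 mm high, origin at the underside
- pen_pot: bystander: paper cup of pens, 76 mm across, 140 mm high over the pens, origin at the underside
- screwdriver: bystander: screwdriver lying along its x, 180 mm long, under 35 mm high
- parts_bin: bystander: fixed open grey bin of capacitors, 110 x 90 mm, 45 mm high, origin at the underside
There are look-alikes about, which are no part of the job. Leave any red or yellow look-alike of the board alone.

How it is judged (in metres and radians):
On the way, in this order (a step that is already met when the one before it is completed fails the run):
1. probe tip pressed on the first pad (tip pressed in over 1 mm, within 5 mm of the pad's centre) (horizontal distance between probe_point and pad1 below 0.005 m and distance between probe_point and pad1 below 0.007 m and value of joint plunger above 0.001 m and contact force between probe and board above 0.4 N), for 0.25 s.
2. probe tip pressed on the second pad (tip pressed in over 1 mm, within 5 mm of the pad's centre) (horizontal distance between probe_point and pad2 below 0.005 m and distance between probe_point and pad2 below 0.007 m and value of joint plunger above 0.001 m and contact force between probe and board above 0.4 N), for 0.25 s.
3. probe tip pressed on the third pad (tip pressed in over 1 mm, within 5 mm of the pad's centre) (horizontal distance between probe_point and pad3 below 0.005 m and distance between probe_point and pad3 below 0.007 m and value of joint plunger above 0.001 m and contact force between probe and board above 0.4 N), for 0.25 s.
4. probe hung back in the fork, upright on its collar, and let go (horizontal distance between probe and fork below 0.008 m and z of probe in the frame of fork between -0.003 and 0.003 m and angle between probe's own z axis and vertical below 0.1 rad and contact force between the fingers and probe below 0.1 N), for 0.2 s.
5. separator lying flat and square on the tested board, let go (horizontal distance between separator and board below 0.008 m and angle between the x axis of separator and the x axis of board, either way round below 0.15 rad and z of separator in the frame of board between 0.013 and 0.019 m and angle between separator's own z axis and vertical below 0.06 rad and contact force between the fingers and separator below 0.1 N), for 0.2 s.
At the end, for the whole second after the job is handed in: Probe hangs upright in the fork (8 mm sideways, 3 mm in height); tested board within 6 mm of the tray's centre; separator flat on it and next board, components up, on that, each centred over the tested board within 8 mm, long sides within 0.15 rad; all let go and at rest (all of step 4 and all of step 5 and horizontal distance between next_board and board below 0.008 m and angle between the x axis of next_board and the x axis of board, either way round below 0.15 rad and z of next_board in the frame of board between 0.021 and 0.027 m and angle between each of next_board, board's own z axis and vertical below 0.06 rad and contact force between the fingers and next_board below 0.1 N and horizontal distance between board and tray_floor below 0.006 m and z of board in the frame of tray_floor below 0.003 m and linear speed of each of board, separator, next_board, probe below 0.02 m/s); the robot touches nothing.
It fails at once if the probe presses the tested board with more than 18 N (contact force between probe and board above 18 N).
It fails at once if the probe, separator or a board is dropped (falls freely faster than 0.65 m/s, about 2 cm) ((linear speed of probe above 0.65 m/s and contact force between the fingers and probe below 0.02 N) or (linear speed of separator above 0.65 m/s and contact force between the fingers and separator below 0.02 N) or (linear speed of next_board above 0.65 m/s and contact force between the fingers and next_board below 0.02 N) or (linear speed of board above 0.65 m/s and contact force between the fingers and board below 0.02 N)).
It fails at once if a bystander is moved more than 20 mm or tipped (distance of any of tape_roll, spool, bottle, calculator, pen_pot, screwdriver from where it was at the start of the episode above 0.02 m or angle between any of tape_roll, spool, bottle, calculator, pen_pot's own z axis and vertical above 0.4 rad).
It also fails if it takes over 72 s, if anything falls off the work surface, if the arm or the gripper's body presses on something with over 40 N, if the wrist force passes 120 N, or if a joint passes its speed limit or range.

## Working session

There is one attempt and no reset: what is moved stays moved. The work goes in short steps, Python scripts to look and compute and a tool call to move; the robot and the scene stay as the last step left them, time stands still between calls to the robot, and variables do not carry over. Pictures are saved under pics/ and viewed, at most 10 in all, crops included, and the job is handed in when it is done.

Besides the shell and the picture viewer there is one more tool, called by a JSON object that holds its "op" and its "data", one argument or row to a line. play_rows: Moves the arm, as the interface text tells. Its arguments: {"type":"object","properties":{"increments":{"type":"array"},"force":{"type":"number"}},"required":["increments"]}

```bash
mkdir -p pics; ls; cat > h.py <<'E'
import numpy as np, cv2
from cell import arm, cams
def cap(n):
    p,d=cams.camera(n); np.savez(f'pics/{n}.npz',p=p,d=d); return p,d
def ray(n,u,v):
    c=cams.get_calibration(n); V=np.array(c['view']); R,t=V[:3,:3],V[:3,3]
    return -R.T@t, R.T@np.linalg.inv(c['mtx'])@np.array([u,v,1.])
def onz(n,u,v,z):
    o,d=ray(n,u,v); return o+d*(z-o[2])/d[2]
def pt(n,u,v,dep):
    o,d=ray(n,u,v); return o+d*dep
def cloud(n,d):
    v,u=np.mgrid[:480,:640]; c=cams.get_calibration(n); V=np.array(c['view'])
    r=np.stack([u,v,np.ones_like(u)],-1)@np.linalg.inv(c['mtx']).T*d[...,None]
    return (r-V[:3,3])@V[:3,:3]
E
python3 - <<'E'
from h import *
for n in('top','scene'):
    p,d=cap(n); cv2.imwrite(f'pics/{n}0.png',p[...,::-1]); print(n,ray(n,320,240),cams.get_calibration(n)['mtx'])
E
```

```text
pics
top (array([ 0.36228529, -0.02059862,  1.27684435]), array([ 0.10337336, -0.00266859, -0.99472881])) [[514.74888822   0.         320.38472179]
 [  0.         514.74888822 233.13190983]
 [  0.           0.           1.        ]]
scene (array([ 1.20264843, -0.09406663,  0.87151232]), array([-0.65502556,  0.07575709, -0.75191863])) [[473.61924057   0.         314.37111859]
 [  0.         473.61924057 237.08006381]
 [  0.           0.           1.        ]]
```

View pics/top0.png

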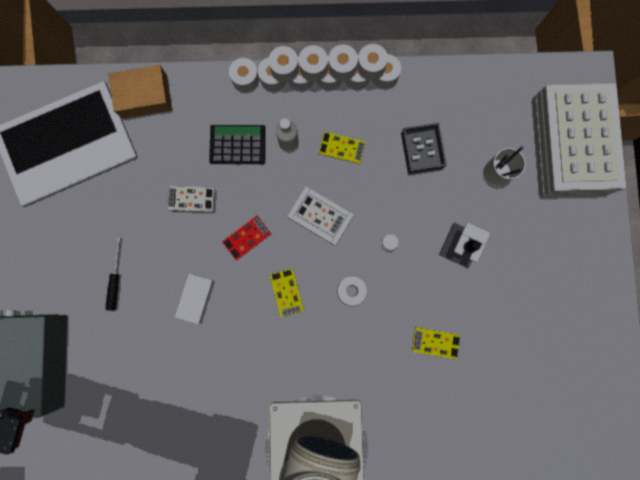

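View pics/scene0.png

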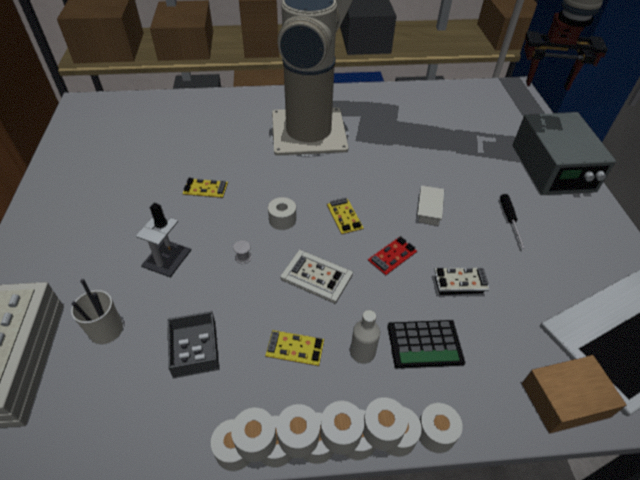

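Candidates (top view): white board in tray (321,215) = the tested board. White board on black riser (191,198) = next board. Red (246,238) and yellow (342,148), (286,292), (437,343) are look-alikes. Plain white sheet (194,298) = separator, and the fork with probe is at (470,245). I'll confirm these in one enlarged crop and measure heights.

```bash
python3 - <<'E'
from h import *
P=np.load('pics/top.npz');p,d=P['p'],P['d'];X=cloud('top',d)
S=np.load('pics/scene.npz');ps,ds=S['p'],S['d'];XS=cloud('scene',ds)
def crop(im,c,w=80,h=60,W=400,H=300):
    x,y=c[0]-w//2,c[1]-h//2; return cv2.resize(im[y:y+h,x:x+w],(W,H),interpolation=cv2.INTER_CUBIC)
m=np.vstack([np.hstack([crop(p,(321,215)),crop(p,(191,198))]),np.hstack([crop(p,(468,245)),crop(ps,(316,275))])])
cv2.imwrite('pics/m1.png',m[...,::-1])
# height-based components, top and scene, in a world grid
for n,XX,pp in(('top',X,p),('scene',XS,ps)):
    for name,(cx,cy,r),(z0,z1) in (('tray',None or (0,0,0),(.008,.04)),):
        pass
seeds={'tray':(321,215),'next':(191,198),'sep':(194,298),'fork':(470,245)}
for k,(u,v) in seeds.items():
    q=X[v,u];print(k,'centre pt',q.round(4))
    for n,XX in(('top',X),('scene',XS)):
        near=(np.hypot(XX[...,0]-q[0],XX[...,1]-q[1])<.1)
        z=XX[...,2][near]; hist,e=np.histogram(z,np.arange(-.01,.18,.004)); print(n,[(round(a*1000),int(c)) for a,c in zip(e,hist) if c>8])
E
```

```text
tray centre pt [ 0.3623 -0.0206  1.2768]
top [(-10, 31), (-6, 810), (-2, 2281), (2, 1027), (6, 324), (10, 107), (14, 118), (18, 39), (42, 113), (46, 277), (50, 92)]
scene [(-6, 460), (-2, 1743), (2, 346), (6, 198), (10, 98), (14, 111), (18, 29), (22, 32), (26, 37), (30, 34), (34, 32), (38, 35), (42, 100), (46, 251), (50, 12)]
next centre pt [0.6031 0.2896 0.0332]
top [(-10, 48), (-6, 864), (-2, 2085), (2, 743), (6, 40), (22, 35), (26, 297), (30, 396), (34, 153), (38, 162), (42, 46)]
scene [(-6, 732), (-2, 2702), (2, 246), (6, 59), (10, 37), (14, 25), (22, 26), (26, 413), (30, 381), (34, 137), (38, 202)]
sep centre pt [0.3596 0.2814 0.0336]
top [(-10, 31), (-6, 831), (-2, 2288), (2, 855), (6, 27), (22, 10), (26, 241), (30, 701), (34, 218)]
scene [(-6, 558), (-2, 1737), (2, 146), (6, 23), (10, 24), (14, 22), (18, 17), (22, 12), (26, 183), (30, 531), (34, 29)]
fork centre pt [ 0.4605 -0.3553  0.1424]
top [(-10, 42), (-6, 663), (-2, 2044), (2, 902), (6, 447), (10, 140), (98, 61), (102, 338), (106, 215), (110, 38), (114, 10), (146, 11), (154, 9), (158, 47), (162, 18)]
scene [(-6, 398), (-2, 2227), (2, 418), (6, 672), (10, 59), (18, 13), (22, 13), (26, 10), (34, 14), (38, 15), (42, 15), (46, 19), (50, 14), (54, 17), (58, 15), (62, 11), (66, 12), (70, 10), (74, 11), (86, 9), (98, 45), (102, 415), (106, 95), (110, 42), (114, 13), (118, 22), (122, 12), (126, 18), (130, 12), (134, 19), (138, 14), (142, 17), (146, 15), (150, 16), (154, 21), (158, 42), (162, 9)]
```

View pics/m1.png

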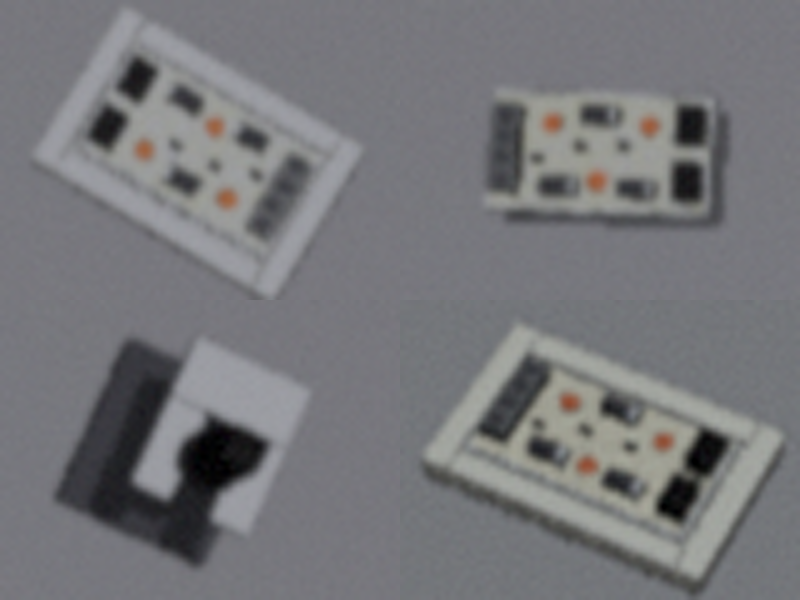

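The crop confirms the picks. The tested board is in the tray at top px, with pads near (327,225), (324,210) and (310,215) and the grey terminal block at lower right. The next board has its block at image left. The fork slot opens to the lower left in the image, and the probe hangs in it. Next I triangulate the pads and fit the rectangles.

```bash
cat >> h.py <<'E'
def tri(us,ut):
    (o1,d1),(o2,d2)=ray('top',*ut),ray('scene',*us)
    A=np.stack([d1,-d2],1); s=np.linalg.lstsq(A,o2-o1,rcond=None)[0]
    a,b=o1+d1*s[0],o2+d2*s[1]; return (a+b)/2, np.linalg.norm(a-b)
def orange(n,p,c,r):
    x,y=c; m=cv2.cvtColor(p,cv2.COLOR_RGB2HSV).astype(int)
    w=np.zeros(p.shape[:2]); f=p.astype(float); s=f[...,0]-f[...,2]
    k=(s>45)&(f[...,0]>f[...,1]*1.25); B=np.zeros_like(k); B[y-r:y+r,x-r:x+r]=1
    k=(k&B).astype(np.uint8); nn,l,st,_=cv2.connectedComponentsWithStats(cv2.dilate(k,np.ones((2,2))))
    o=[]
    for i in range(1,nn):
        if st[i,4]<5: continue
        v,u=np.nonzero(l==i); W=np.clip(s[v,u]-15,0,None); o.append((float((u*W).sum()/W.sum()),float((v*W).sum()/W.sum()),int(st[i,4])))
    return o
E
python3 - <<'E'
from h import *
from scipy.optimize import linear_sum_assignment as lsa
P=np.load('pics/top.npz');p,d=P['p'],P['d'];S=np.load('pics/scene.npz');ps,ds=S['p'],S['d']
X=cloud('top',d);XS=cloud('scene',ds)
for k,ct,cs,z in(('tray',(321,215),(316,275),.017),('next',(191,198),(461,280),.031)):
    a=orange('top',p,ct,26);b=orange('scene',ps,cs,30);print(k,len(a),len(b))
    A=np.array([onz('top',u,v,z) for u,v,_ in a]);B=np.array([onz('scene',u,v,z) for u,v,_ in b])
    i,j=lsa(np.linalg.norm(A[:,None]-B[None],axis=2))
    for q,r in zip(i,j): 
        t,e=tri(b[r][:2],a[q][:2]); print(np.round(a[q],1),'tri',t.round(4),'gap',round(e,4),'topz',A[q].round(4)[:2],'scz',B[r].round(4)[:2])
# rectangles by heights, world xy
def rect(k,c,r,zl,zh,extra=True):
    for n,XX,pp in(('top',X,p),('scene',XS,ps)):
        g=pp.astype(int).mean(2)
        m=(np.hypot(XX[...,0]-c[0],XX[...,1]-c[1])<r)&(XX[...,2]>zl)&(XX[...,2]<zh)
        if extra: m&=g>115
        nn,l,st,_=cv2.connectedComponentsWithStats(m.astype(np.uint8)); b=1+st[1:,4].argmax()
        if n=='top': print(k,'px',st[b])
        q=XX[l==b]; R=cv2.minAreaRect((q[:,:2]*1000).astype(np.float32)); print(k,n,len(q),np.round(R[0],1),np.round(R[1],1),round(R[2],1),'zmed',np.median(q[:,2]).round(4),'mean',q[:,:2].mean(0).round(4))
rect('sep',(.36,.281),.1,.02,.05,False); rect('next',(.603,.29),.1,.016,.05,False)
rect('plate',(.455,-.35),.07,.09,.114); rect('handle',(.455,-.35),.06,.145,.18,False)
E
```

```text
tray 3 3
[323.6 210.1  16. ] tri [ 0.5678 -0.0341  0.0148] gap 0.0015 topz [ 0.5674 -0.0349] scz [ 0.5695 -0.0335]
[309.4 214.6  17. ] tri [0.5574 0.0012 0.0156] gap 0.0013 topz [0.5571 0.0006] scz [0.5585 0.0017]
[326.1 224.4  17. ] tri [ 0.5317 -0.0395  0.0162] gap 0.0013 topz [ 0.5315 -0.0401] scz [ 0.5324 -0.0389]
next 3 3
[181.1 192.2  16. ] tri [0.6193 0.3157 0.0292] gap 0.0015 topz [0.6187 0.3145] scz [0.6205 0.3157]
[200.5 193.   17. ] tri [0.616  0.2678 0.0293] gap 0.001 topz [0.6155 0.2669] scz [0.6172 0.2676]
[190.1 203.8  18. ] tri [0.5897 0.2936 0.029 ] gap 0.0019 topz [0.5891 0.2922] scz [0.5911 0.2937]
sep px [ 175  274   38   51 1177]
sep top 1177 [358.4 284.2] [ 61.6 109.9] 72.2 zmed 0.032 mean [0.3579 0.2834]
sep scene 759 [361.5 285. ] [ 60.  113.4] 72.4 zmed 0.0311 mean [0.366  0.2835]
next px [ 168  186   46   26 1093]
next top 1093 [602.5 290.4] [110.2  61. ] 86.3 zmed 0.0317 mean [0.6014 0.2905]
next scene 1175 [605.  291.5] [109.8  63. ] 86.6 zmed 0.0308 mean [0.6092 0.2904]
plate px [455 223  35  40 566]
plate top 566 [ 470.4 -371.6] [59.  75.2] 63.0 zmed 0.1051 mean [ 0.4756 -0.3732]
plate scene 444 [ 472.8 -370.9] [58.5 74.8] 63.4 zmed 0.1048 mean [ 0.4823 -0.3728]
handle px [469 240  13  11  91]
handle top 91 [ 458.6 -364.3] [18.7 18.6] 58.3 zmed 0.1599 mean [ 0.4583 -0.3625]
handle scene 105 [ 463.2 -362.1] [18.4 18.6] 56.8 zmed 0.1576 mean [ 0.4652 -0.3619]
```

```bash
cat >> h.py <<'E'
def plan(xyz,yaw=None,step=.045,jaw=1,pose=None):
    """rows to xyz with the tool's y axis at world angle yaw (deg, mod 180)"""
    import json
    s=arm.state(); R=np.array(s['ee_rot']) if pose is None else pose[1]; p=np.array(s['tcp_pos']) if pose is None else np.array(pose[0])
    y0=np.degrees(np.arctan2(R[1,1],R[0,1])); dy=0 if yaw is None else (yaw-y0+90)%180-90
    D=np.array(xyz)-p; n=max(int(np.ceil(np.linalg.norm(D)/step)),int(np.ceil(abs(dy)/7)),1)
    q1=np.degrees(np.arctan2(p[1],p[0])); q2=np.degrees(np.arctan2(xyz[1],xyz[0]))
    print('pos',p.round(4),'yaw',round(y0,2),'tilt',np.degrees(np.arccos(-R[2,2])).round(2),'dyaw',round(dy,2),'q6',np.round(s['qpos'][5],1),'q6 end ~',round(s['qpos'][5]-dy+q2-q1,1),'n',n)
    for i in range(n):
        a=np.radians(dy*i/n); c,si=np.cos(a),np.sin(a); Ri=np.array([[c,-si,0],[si,c,0],[0,0,1]])@R
        v=Ri.T@(D/n)/.2; print(json.dumps({"jaw":jaw,"delta_pos":[round(float(k),4) for k in v],"dr":[0,0,round(-dy/n/180,4)]}))
    a=np.radians(dy); c,si=np.cos(a),np.sin(a)
    return np.array(xyz),np.array([[c,-si,0],[si,c,0],[0,0,1]])@R
E
python3 - <<'E'
from h import *
for n in('top','scene'):
    P=np.load(f'pics/{n}.npz');X=cloud(n,P['d'])
    m=(np.hypot(X[...,0]-.46,X[...,1]+.363)<.04)&(X[...,2]>.155)
    v,u=np.nonzero(m); r=cv2.minAreaRect(np.stack([u,v],1).astype(np.float32)); print(n,m.sum(),u.mean(),v.mean(),onz(n,u.mean(),v.mean(),.161).round(4))
    if n=='top': t=(u.mean(),v.mean())
print(tri((u.mean(),v.mean()),t)); s=arm.state(); print(np.round(s['ee_rot'],3), s['finger_gap'],s['clock'])
A=plan((.5,.1,.22),63); print(); plan((.461,-.363,.2),63,pose=A)
E
```

```text
top 75 476.2133333333333 245.0 [ 0.4586 -0.3633  0.161 ]
scene 66 155.1060606060606 206.8939393939394 [ 0.465  -0.3617  0.161 ]
(array([ 0.45900163, -0.36447067,  0.15531625]), np.float64(0.0011281785586284732))
[[-0.97   0.244 -0.   ]
 [ 0.244  0.97  -0.001]
 [ 0.    -0.001 -1.   ]] 0.08784778682904372 0.1
pos [0.1525 0.6056 0.222 ] yaw 75.86 tilt 0.08 dyaw -12.86 q6 -1.1 q6 end ~ -52.8 n 14
{"jaw": 1, "delta_pos": [-0.1645, -0.1448, 0.0009], "dr": [0, 0, 0.0051]}
{"jaw": 1, "delta_pos": [-0.1668, -0.1421, 0.0009], "dr": [0, 0, 0.0051]}
{"jaw": 1, "delta_pos": [-0.169, -0.1394, 0.0009], "dr": [0, 0, 0.0051]}
{"jaw": 1, "delta_pos": [-0.1712, -0.1367, 0.0009], "dr": [0, 0, 0.0051]}
{"jaw": 1, "delta_pos": [-0.1734, -0.1339, 0.0009], "dr": [0, 0, 0.0051]}
{"jaw": 1, "delta_pos": [-0.1755, -0.1311, 0.0009], "dr": [0, 0, 0.0051]}
{"jaw": 1, "delta_pos": [-0.1776, -0.1283, 0.0009], "dr": [0, 0, 0.0051]}
{"jaw": 1, "delta_pos": [-0.1796, -0.1254, 0.0009], "dr": [0, 0, 0.0051]}
{"jaw": 1, "delta_pos": [-0.1816, -0.1226, 0.0009], "dr": [0, 0, 0.0051]}
{"jaw": 1, "delta_pos": [-0.1836, -0.11
[... 500 characters left out ...]
os": [-0.0797, -0.1956, 0.0094], "dr": [0, 0, -0.0]}
{"jaw": 1, "delta_pos": [-0.0797, -0.1956, 0.0094], "dr": [0, 0, -0.0]}
{"jaw": 1, "delta_pos": [-0.0797, -0.1956, 0.0094], "dr": [0, 0, -0.0]}
{"jaw": 1, "delta_pos": [-0.0797, -0.1956, 0.0094], "dr": [0, 0, -0.0]}
{"jaw": 1, "delta_pos": [-0.0797, -0.1956, 0.0094], "dr": [0, 0, -0.0]}
{"jaw": 1, "delta_pos": [-0.0797, -0.1956, 0.0094], "dr": [0, 0, -0.0]}
{"jaw": 1, "delta_pos": [-0.0797, -0.1956, 0.0094], "dr": [0, 0, -0.0]}
{"jaw": 1, "delta_pos": [-0.0797, -0.1956, 0.0094], "dr": [0, 0, -0.0]}
{"jaw": 1, "delta_pos": [-0.0797, -0.1956, 0.0094], "dr": [0, 0, -0.0]}
{"jaw": 1, "delta_pos": [-0.0797, -0.1956, 0.0094], "dr": [0, 0, -0.0]}
```

{"op": "play_rows", "data": {
  "increments": [
    {"jaw": 1,"delta_pos": [-0.1645,-0.145,0.001],"dr": [0,0,0.0051]},
    {"jaw": 1,"delta_pos": [-0.167,-0.142,0.001],"dr": [0,0,0.0051]},
    {"jaw": 1,"delta_pos": [-0.169,-0.139,0.001],"dr": [0,0,0.0051]},
    {"jaw": 1,"delta_pos": [-0.171,-0.137,0.001],"dr": [0,0,0.0051]},
    {"jaw": 1,"delta_pos": [-0.173,-0.134,0.001],"dr": [0,0,0.0051]},
    {"jaw": 1,"delta_pos": [-0.1755,-0.131,0.001],"dr": [0,0,0.0051]},
    {"jaw": 1,"delta_pos": [-0.1775,-0.128,0.001],"dr": [0,0,0.0051]},
    {"jaw": 1,"delta_pos": [-0.1795,-0.125,0.001],"dr": [0,0,0.0051]},
    {"jaw": 1,"delta_pos": [-0.1815,-0.1225,0.001],"dr": [0,0,0.0051]},
    {"jaw": 1,"delta_pos": [-0.1835,-0.12,0.001],"dr": [0,0,0.0051]}
  ]
}}

```text
clock: 1.1
tcp_pos: [0.4013, 0.2434, 0.2206]
ee_rot: [[-0.918, 0.396, -0.0], [0.396, 0.918, -0.0], [0.0, -0.0, -1.0]]
force: [0.1, -0.2, -0.0]
finger_gap: 0.0879
grasp_force: 0.0
```

{"op": "play_rows", "data": {
  "increments": [
    {"jaw": 1,"delta_pos": [-0.1855,-0.117,0.001],"dr": [0,0,0.0051]},
    {"jaw": 1,"delta_pos": [-0.187,-0.114,0.001],"dr": [0,0,0.0051]},
    {"jaw": 1,"delta_pos": [-0.189,-0.111,0.001],"dr": [0,0,0.0051]},
    {"jaw": 1,"delta_pos": [-0.191,-0.1075,0.001],"dr": [0,0,0.0051]},
    {"jaw": 1,"delta_pos": [-0.08,-0.1955,0.0095],"dr": [0,0,0]},
    {"jaw": 1,"delta_pos": [-0.08,-0.1955,0.0095],"dr": [0,0,0]},
    {"jaw": 1,"delta_pos": [-0.08,-0.1955,0.0095],"dr": [0,0,0]},
    {"jaw": 1,"delta_pos": [-0.08,-0.1955,0.0095],"dr": [0,0,0]},
    {"jaw": 1,"delta_pos": [-0.08,-0.1955,0.0095],"dr": [0,0,0]},
    {"jaw": 1,"delta_pos": [-0.08,-0.1955,0.0095],"dr": [0,0,0]}
  ]
}}

```text
clock: 2.1
tcp_pos: [0.4784, -0.1537, 0.2083]
ee_rot: [[-0.891, 0.454, -0.0], [0.454, 0.891, 0.0], [0.0, 0.0, -1.0]]
force: [0.8, 0.1, 0.2]
finger_gap: 0.0879
grasp_force: 0.0
```

{"op": "play_rows", "data": {
  "increments": [
    {"jaw": 1,"delta_pos": [-0.08,-0.1955,0.0095],"dr": [0,0,0]},
    {"jaw": 1,"delta_pos": [-0.08,-0.1955,0.0095],"dr": [0,0,0]},
    {"jaw": 1,"delta_pos": [-0.08,-0.1955,0.0095],"dr": [0,0,0]},
    {"jaw": 1,"delta_pos": [-0.08,-0.1955,0.0095],"dr": [0,0,0]},
    {"jaw": 1,"delta_pos": [-0.08,-0.1955,0.0095],"dr": [0,0,0]},
    {"jaw": 1,"delta_pos": [0,0,0],"dr": [0,0,0]},
    {"jaw": 1,"delta_pos": [0,0,0],"dr": [0,0,0]},
    {"jaw": 1,"delta_pos": [0,0,0],"dr": [0,0,0]},
    {"jaw": 1,"delta_pos": [0,0,0],"dr": [0,0,0]},
    {"jaw": 1,"delta_pos": [0,0,0],"dr": [0,0,0]}
  ]
}}

```text
clock: 3.1
tcp_pos: [0.4619, -0.3615, 0.1991]
ee_rot: [[-0.892, 0.452, -0.0], [0.452, 0.892, 0.0], [0.0, 0.0, -1.0]]
force: [0.3, 0.3, 1.3]
finger_gap: 0.0878
grasp_force: 0.0
```

```bash
python3 - <<'E'
from h import *
plan((.460,-.3635,.12),63); print(arm.state()['clock'],np.round(arm.state()['qpos'],1))
E
```

```text
pos [ 0.4619 -0.3615  0.1991] yaw 63.1 tilt 0.01 dyaw -0.1 q6 -102.3 q6 end ~ -102.5 n 2
{"jaw": 1, "delta_pos": [0.0018, -0.0066, 0.1978], "dr": [0, 0, 0.0003]}
{"jaw": 1, "delta_pos": [0.0018, -0.0066, 0.1978], "dr": [0, 0, 0.0003]}
3.1 [ -39.2   22.6   99.5    0.    57.9 -102.3]
```

{"op": "play_rows", "data": {
  "increments": [
    {"jaw": 1,"delta_pos": [0.004,-0.013,0.1],"dr": [0,0,0]},
    {"jaw": 1,"delta_pos": [0,0,0.1],"dr": [0,0,0]},
    {"jaw": 1,"delta_pos": [0,0,0.1],"dr": [0,0,0]},
    {"jaw": 1,"delta_pos": [0,0,0.09],"dr": [0,0,0]},
    {"jaw": 1,"delta_pos": [0,0,0],"dr": [0,0,0]},
    {"jaw": -1,"delta_pos": [0,0,0],"dr": [0,0,0]},
    {"jaw": -1,"delta_pos": [0,0,0],"dr": [0,0,0]},
    {"jaw": -1,"delta_pos": [0,0,0],"dr": [0,0,0]},
    {"jaw": -1,"delta_pos": [0,0,0],"dr": [0,0,0]},
    {"jaw": -1,"delta_pos": [0,0,0],"dr": [0,0,0]}
  ],
  "force": 20
}}

```text
clock: 4.1
tcp_pos: [0.4599, -0.3647, 0.1215]
ee_rot: [[-0.891, 0.454, 0.001], [0.454, 0.891, -0.001], [-0.001, -0.0, -1.0]]
force: [-0.8, -0.5, 0.7]
finger_gap: 0.051
grasp_force: 0.0
```

{"op": "play_rows", "data": {
  "increments": [
    {"jaw": -1,"delta_pos": [0,0,0],"dr": [0,0,0]},
    {"jaw": -1,"delta_pos": [0,0,0],"dr": [0,0,0]},
    {"jaw": -1,"delta_pos": [0,0,0],"dr": [0,0,0]},
    {"jaw": -1,"delta_pos": [0,0,0],"dr": [0,0,0]},
    {"jaw": -1,"delta_pos": [0,0,-0.02],"dr": [0,0,0]},
    {"jaw": -1,"delta_pos": [0,0,-0.04],"dr": [0,0,0]},
    {"jaw": -1,"delta_pos": [0,0,0],"dr": [0,0,0]},
    {"jaw": -1,"delta_pos": [0,0,0],"dr": [0,0,0]},
    {"jaw": -1,"delta_pos": [0,0,0],"dr": [0,0,0]},
    {"jaw": -1,"delta_pos": [0,0,0],"dr": [0,0,0]}
  ]
}}

```text
clock: 5.1
tcp_pos: [0.4595, -0.3645, 0.1328]
ee_rot: [[-0.891, 0.454, -0.0], [0.454, 0.891, 0.0], [0.0, 0.0, -1.0]]
force: [0.7, -0.2, -1.1]
finger_gap: 0.018
grasp_force: 20.0
```

{"op": "play_rows", "data": {
  "increments": [
    {"jaw": -1,"delta_pos": [0,0,-0.1],"dr": [0,0,0]},
    {"jaw": -1,"delta_pos": [0,0,-0.15],"dr": [0,0,0]},
    {"jaw": -1,"delta_pos": [0,0,-0.15],"dr": [0,0,0]},
    {"jaw": -1,"delta_pos": [0,0,-0.1],"dr": [0,0,0]},
    {"jaw": -1,"delta_pos": [0,0,-0.04],"dr": [0,0,0]},
    {"jaw": -1,"delta_pos": [0,0,0],"dr": [0,0,0]},
    {"jaw": -1,"delta_pos": [0,0,0],"dr": [0,0,0]},
    {"jaw": -1,"delta_pos": [0,0,0],"dr": [0,0,0]},
    {"jaw": -1,"delta_pos": [0,0,0],"dr": [0,0,0]},
    {"jaw": -1,"delta_pos": [0,0,0],"dr": [0,0,0]}
  ]
}}

```text
clock: 6.1
tcp_pos: [0.4594, -0.3644, 0.2401]
ee_rot: [[-0.891, 0.454, -0.001], [0.454, 0.891, 0.001], [0.001, 0.0, -1.0]]
force: [0.1, 0.9, -1.4]
finger_gap: 0.0178
grasp_force: 20.0
```

```bash
python3 - <<'E'
from h import *
p,d=cap('scene'); t,dt=cap('top'); X=cloud('scene',d)
A=plan((.532,-.0395,.2),None,step=.035,jaw=-1)
c=np.array(arm.state()['tcp_pos']); V=np.array(cams.get_calibration('scene')['view']);K=cams.get_calibration('scene')['mtx']
def pj(x): q=K@(V[:3,:3]@x+V[:3,3]); return q[:2]/q[2]
for dz in(0,-.016,-.1039): print(pj(c+[0,0,dz]).round(1))
u,v=pj(c+[0,0,-.06]).astype(int); im=p[v-60:v+60,u-80:u+80]; cv2.imwrite('pics/probe1.png',cv2.resize(im,(800,600),interpolation=cv2.INTER_CUBIC)[...,::-1]); print('crop origin',u-80,v-60)
E
```

```text
pos [ 0.4596 -0.3645  0.2405] yaw 63.01 tilt 0.04 dyaw 0 q6 -102.6 q6 end ~ -68.4 n 10
{"jaw": -1, "delta_pos": [0.0415, 0.1612, 0.0203], "dr": [0, 0, 0.0]}
{"jaw": -1, "delta_pos": [0.0415, 0.1612, 0.0203], "dr": [0, 0, 0.0]}
{"jaw": -1, "delta_pos": [0.0415, 0.1612, 0.0203], "dr": [0, 0, 0.0]}
{"jaw": -1, "delta_pos": [0.0415, 0.1612, 0.0203], "dr": [0, 0, 0.0]}
{"jaw": -1, "delta_pos": [0.0415, 0.1612, 0.0203], "dr": [0, 0, 0.0]}
{"jaw": -1, "delta_pos": [0.0415, 0.1612, 0.0203], "dr": [0, 0, 0.0]}
{"jaw": -1, "delta_pos": [0.0415, 0.1612, 0.0203], "dr": [0, 0, 0.0]}
{"jaw": -1, "delta_pos": [0.0415, 0.1612, 0.0203], "dr": [0, 0, 0.0]}
{"jaw": -1, "delta_pos": [0.0415, 0.1612, 0.0203], "dr": [0, 0, 0.0]}
{"jaw": -1, "delta_pos": [0.0415, 0.1612, 0.0203], "dr": [0, 0, 0.0]}
[144.5 176.7]
[146.5 182.7]
[156.9 213.2]
crop origin 71 138
```

View pics/probe1.png

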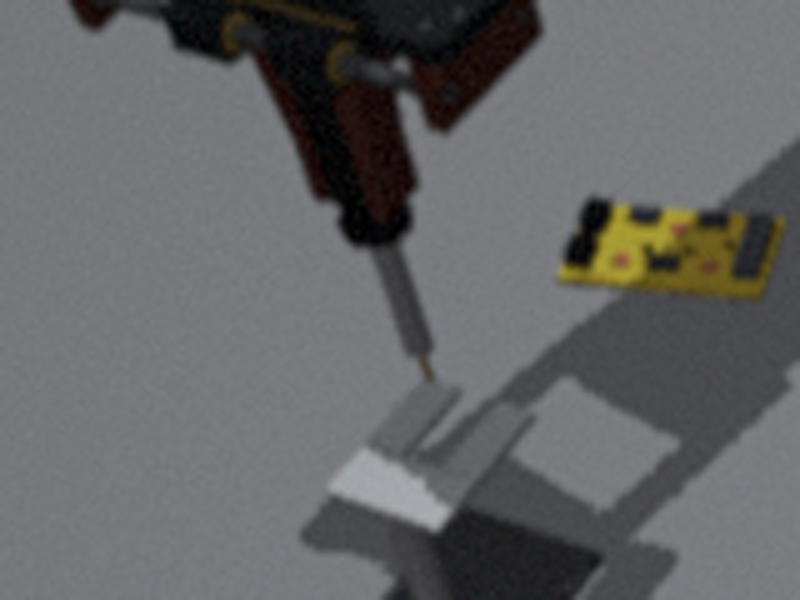

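The tip is at scene px (157.2,213.6) against a prediction of (156.9,213.2), so the probe is upright and centred in the grip. Next I go over pad 1.

{"op": "play_rows", "data": {
  "increments": [
    {"jaw": -1,"delta_pos": [0.041,0.161,0.02],"dr": [0,0,0]},
    {"jaw": -1,"delta_pos": [0.0415,0.161,0.02],"dr": [0,0,0]},
    {"jaw": -1,"delta_pos": [0.0415,0.161,0.02],"dr": [0,0,0]},
    {"jaw": -1,"delta_pos": [0.0415,0.161,0.02],"dr": [0,0,0]},
    {"jaw": -1,"delta_pos": [0.0415,0.161,0.02],"dr": [0,0,0]},
    {"jaw": -1,"delta_pos": [0.0415,0.161,0.02],"dr": [0,0,0]},
    {"jaw": -1,"delta_pos": [0.0415,0.161,0.02],"dr": [0,0,0]},
    {"jaw": -1,"delta_pos": [0.0415,0.161,0.02],"dr": [0,0,0]},
    {"jaw": -1,"delta_pos": [0.0415,0.161,0.02],"dr": [0,0,0]},
    {"jaw": -1,"delta_pos": [0.0415,0.161,0.02],"dr": [0,0,0]}
  ]
}}

```text
clock: 7.2
tcp_pos: [0.5322, -0.0387, 0.2009]
ee_rot: [[-0.891, 0.454, 0.0], [0.454, 0.891, -0.0], [-0.0, 0.0, -1.0]]
force: [0.6, 0.1, -1.1]
finger_gap: 0.0179
grasp_force: 20.0
```

{"op": "play_rows", "data": {
  "increments": [
    {"jaw": -1,"delta_pos": [0,0,0.1],"dr": [0,0,0]},
    {"jaw": -1,"delta_pos": [0,0,0.1],"dr": [0,0,0]},
    {"jaw": -1,"delta_pos": [0,0,0.1],"dr": [0,0,0]},
    {"jaw": -1,"delta_pos": [0,0,0],"dr": [0,0,0]},
    {"jaw": -1,"delta_pos": [0,0,0],"dr": [0,0,0]},
    {"jaw": -1,"delta_pos": [0,0,0],"dr": [0,0,0]},
    {"jaw": -1,"delta_pos": [0,0,0],"dr": [0,0,0]},
    {"jaw": -1,"delta_pos": [0,0,0],"dr": [0,0,0]},
    {"jaw": -1,"delta_pos": [0,0,0],"dr": [0,0,0]},
    {"jaw": -1,"delta_pos": [0,0,0],"dr": [0,0,0]}
  ]
}}

```text
clock: 8.2
tcp_pos: [0.5321, -0.0401, 0.1413]
ee_rot: [[-0.891, 0.454, 0.0], [0.454, 0.891, -0.0], [-0.0, 0.0, -1.0]]
force: [-0.1, -0.7, -1.9]
finger_gap: 0.0179
grasp_force: 20.0
```

```bash
python3 - <<'E'
from h import *
p,d=cap('scene')
A=plan((.532,-.0395,.1175),None,step=.035,jaw=-1)
c=np.array(arm.state()['tcp_pos']); V=np.array(cams.get_calibration('scene')['view']);K=cams.get_calibration('scene')['mtx']
def pj(x): q=K@(V[:3,:3]@x+V[:3,3]); return q[:2]/q[2]
print('tip',pj(c-[0,0,.1039]).round(1),'below on pad plane',pj(np.array([c[0],c[1],.017])).round(1),'pad1 px',pj(np.array([.532,-.0395,.017])).round(1), orange('scene',p,(316,275),30),arm.state()['force'],arm.state()['clock'])
im=p[205:325,236:396]; cv2.imwrite('pics/probe2.png',cv2.resize(im,(800,600),interpolation=cv2.INTER_CUBIC)[...,::-1])
E
```

```text
pos [ 0.532  -0.0401  0.1412] yaw 63.0 tilt 0.02 dyaw 0 q6 -68.6 q6 end ~ -68.5 n 1
{"jaw": -1, "delta_pos": [0.0013, 0.0024, 0.1183], "dr": [0, 0, 0.0]}
tip [309.1 259.4] below on pad plane [309.  264.9] pad1 px [309.3 264.9] [(309.7232142857143, 265.03125, 8), (328.73127753303964, 272.89867841409693, 9), (313.2692307692308, 277.6523076923077, 19)] [-0.8888804  -0.61319484 -1.42752092] 8.25
```

View pics/probe2.png

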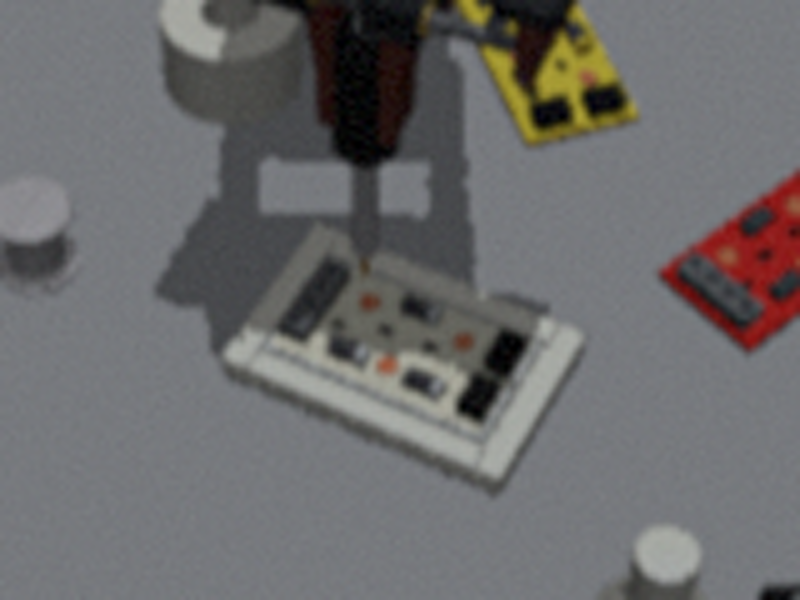

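The tip is at px (309.2,259), straight above pad 1 at (310,265.2) with about 1 mm of +y to add. Pressing now.

{"op": "play_rows", "data": {
  "increments": [
    {"jaw": -1,"delta_pos": [0.003,0.006,0.04],"dr": [0,0,0]},
    {"jaw": -1,"delta_pos": [0,0,0.04],"dr": [0,0,0]},
    {"jaw": -1,"delta_pos": [0,0,0.02],"dr": [0,0,0]},
    {"jaw": -1,"delta_pos": [0,0,0.018],"dr": [0,0,0]},
    {"jaw": -1,"delta_pos": [0,0,0],"dr": [0,0,0]},
    {"jaw": -1,"delta_pos": [0,0,0],"dr": [0,0,0]},
    {"jaw": -1,"delta_pos": [0,0,0],"dr": [0,0,0]},
    {"jaw": -1,"delta_pos": [0,0,0],"dr": [0,0,0]},
    {"jaw": -1,"delta_pos": [0,0,0],"dr": [0,0,0]},
    {"jaw": -1,"delta_pos": [0,0,0],"dr": [0,0,0]}
  ]
}}

```text
clock: 9.25
tcp_pos: [0.5319, -0.0387, 0.1175]
ee_rot: [[-0.891, 0.454, 0.0], [0.454, 0.891, 0.0], [-0.0, 0.0, -1.0]]
force: [-2.3, 0.3, 1.8]
finger_gap: 0.018
grasp_force: 20.0
```

```bash
python3 - <<'E'
from h import *
f=np.array([arm.state()['force']]);print(f); 
for z in(.141,): A=plan((.568,-.034,.141),None,step=.02,jaw=-1,pose=((.532,-.0387,.141),np.array(arm.state()['ee_rot'])));plan((.5575,.0017,.141),None,step=.02,jaw=-1,pose=A)
print(arm.state()['tcp_pos'])
E
```

```text
[[-2.26655949  0.27491912  1.8017799 ]]
pos [ 0.532  -0.0387  0.141 ] yaw 63.01 tilt 0.0 dyaw 0 q6 -68.4 q6 end ~ -67.7 n 2
{"jaw": -1, "delta_pos": [-0.0749, 0.0513, 0.0], "dr": [0, 0, 0.0]}
{"jaw": -1, "delta_pos": [-0.0749, 0.0513, 0.0], "dr": [0, 0, 0.0]}
pos [ 0.568 -0.034  0.141] yaw 63.01 tilt 0.0 dyaw 0 q6 -68.4 q6 end ~ -64.8 n 2
{"jaw": -1, "delta_pos": [0.0639, 0.0676, -0.0], "dr": [0, 0, 0.0]}
{"jaw": -1, "delta_pos": [0.0639, 0.0676, -0.0], "dr": [0, 0, 0.0]}
[ 0.53193108 -0.03866054  0.11746969]
```

{"op": "play_rows", "data": {
  "increments": [
    {"jaw": -1,"delta_pos": [0,0,-0.04],"dr": [0,0,0]},
    {"jaw": -1,"delta_pos": [0,0,-0.07],"dr": [0,0,0]},
    {"jaw": -1,"delta_pos": [-0.074,0.053,0],"dr": [0,0,0]},
    {"jaw": -1,"delta_pos": [-0.074,0.053,0],"dr": [0,0,0]},
    {"jaw": -1,"delta_pos": [0,0,0],"dr": [0,0,0]},
    {"jaw": -1,"delta_pos": [0,0,0],"dr": [0,0,0]},
    {"jaw": -1,"delta_pos": [0,0,0.04],"dr": [0,0,0]},
    {"jaw": -1,"delta_pos": [0,0,0.035],"dr": [0,0,0]},
    {"jaw": -1,"delta_pos": [0,0,0.02],"dr": [0,0,0]},
    {"jaw": -1,"delta_pos": [0,0,0.015],"dr": [0,0,0]}
  ]
}}

```text
clock: 10.25
tcp_pos: [0.567, -0.0333, 0.1167]
ee_rot: [[-0.891, 0.454, -0.002], [0.454, 0.891, 0.0], [0.002, -0.001, -1.0]]
force: [-0.4, 0.2, 3.1]
finger_gap: 0.0177
grasp_force: 20.0
```

{"op": "play_rows", "data": {
  "increments": [
    {"jaw": -1,"delta_pos": [0,0,0],"dr": [0,0,0]},
    {"jaw": -1,"delta_pos": [0,0,0],"dr": [0,0,0]},
    {"jaw": -1,"delta_pos": [0,0,0],"dr": [0,0,0]},
    {"jaw": -1,"delta_pos": [0,0,0],"dr": [0,0,0]},
    {"jaw": -1,"delta_pos": [0,0,0],"dr": [0,0,0]},
    {"jaw": -1,"delta_pos": [0,0,0],"dr": [0,0,0]},
    {"jaw": -1,"delta_pos": [0,0,0],"dr": [0,0,0]},
    {"jaw": -1,"delta_pos": [0,0,0],"dr": [0,0,0]},
    {"jaw": -1,"delta_pos": [0,0,0],"dr": [0,0,0]},
    {"jaw": -1,"delta_pos": [0,0,0],"dr": [0,0,0]}
  ]
}}

```text
clock: 11.25
tcp_pos: [0.5681, -0.0332, 0.1174]
ee_rot: [[-0.891, 0.454, 0.0], [0.454, 0.891, -0.0], [-0.0, 0.0, -1.0]]
force: [-0.7, 0.3, 2.8]
finger_gap: 0.0179
grasp_force: 20.0
```

{"op": "play_rows", "data": {
  "increments": [
    {"jaw": -1,"delta_pos": [0,0,-0.04],"dr": [0,0,0]},
    {"jaw": -1,"delta_pos": [0,0,-0.07],"dr": [0,0,0]},
    {"jaw": -1,"delta_pos": [0.0635,0.067,0],"dr": [0,0,0]},
    {"jaw": -1,"delta_pos": [0.063,0.067,0],"dr": [0,0,0]},
    {"jaw": -1,"delta_pos": [0,0,0],"dr": [0,0,0]},
    {"jaw": -1,"delta_pos": [0,0,0],"dr": [0,0,0]},
    {"jaw": -1,"delta_pos": [0,0,0.04],"dr": [0,0,0]},
    {"jaw": -1,"delta_pos": [0,0,0.035],"dr": [0,0,0]},
    {"jaw": -1,"delta_pos": [0,0,0.02],"dr": [0,0,0]},
    {"jaw": -1,"delta_pos": [0,0,0.015],"dr": [0,0,0]}
  ]
}}

```text
clock: 12.25
tcp_pos: [0.5574, 0.0017, 0.1167]
ee_rot: [[-0.891, 0.454, -0.001], [0.454, 0.891, -0.0], [0.001, -0.001, -1.0]]
force: [-0.3, -1.1, 1.5]
finger_gap: 0.0178
grasp_force: 20.0
```

{"op": "play_rows", "data": {
  "increments": [
    {"jaw": -1,"delta_pos": [0,0,0],"dr": [0,0,0]},
    {"jaw": -1,"delta_pos": [0,0,0],"dr": [0,0,0]},
    {"jaw": -1,"delta_pos": [0,0,0],"dr": [0,0,0]},
    {"jaw": -1,"delta_pos": [0,0,0],"dr": [0,0,0]},
    {"jaw": -1,"delta_pos": [0,0,0],"dr": [0,0,0]},
    {"jaw": -1,"delta_pos": [0,0,0],"dr": [0,0,0]},
    {"jaw": -1,"delta_pos": [0,0,0],"dr": [0,0,0]},
    {"jaw": -1,"delta_pos": [0,0,0],"dr": [0,0,0]},
    {"jaw": -1,"delta_pos": [0,0,0],"dr": [0,0,0]},
    {"jaw": -1,"delta_pos": [0,0,0],"dr": [0,0,0]}
  ]
}}

```text
clock: 13.25
tcp_pos: [0.5576, 0.0022, 0.1174]
ee_rot: [[-0.891, 0.454, 0.0], [0.454, 0.891, 0.0], [-0.0, 0.0, -1.0]]
force: [-1.6, 0.0, 1.4]
finger_gap: 0.0177
grasp_force: 20.0
```

```bash
python3 - <<'E'
from h import *
s=arm.state();R=np.array(s['ee_rot'])
A=plan((.5576,.002,.21),None,jaw=-1); A=plan((.4597,-.3645,.24),None,jaw=-1,step=.039,pose=A); plan((.4597,-.3645,.1215),None,jaw=-1,pose=A)
E
```

```text
pos [0.5576 0.0022 0.1174] yaw 63.01 tilt 0.01 dyaw 0 q6 -64.0 q6 end ~ -64.0 n 3
{"jaw": -1, "delta_pos": [-0.0001, -0.0002, -0.1544], "dr": [0, 0, 0.0]}
{"jaw": -1, "delta_pos": [-0.0001, -0.0002, -0.1544], "dr": [0, 0, 0.0]}
{"jaw": -1, "delta_pos": [-0.0001, -0.0002, -0.1544], "dr": [0, 0, 0.0]}
pos [0.5576 0.002  0.21  ] yaw 63.01 tilt 0.01 dyaw 0 q6 -64.0 q6 end ~ -102.6 n 10
{"jaw": -1, "delta_pos": [-0.0396, -0.1855, -0.015], "dr": [0, 0, 0.0]}
{"jaw": -1, "delta_pos": [-0.0396, -0.1855, -0.015], "dr": [0, 0, 0.0]}
{"jaw": -1, "delta_pos": [-0.0396, -0.1855, -0.015], "dr": [0, 0, 0.0]}
{"jaw": -1, "delta_pos": [-0.0396, -0.1855, -0.015], "dr": [0, 0, 0.0]}
{"jaw": -1, "delta_pos": [-0.0396, -0.1855, -0.015], "dr": [0, 0, 0.0]}
{"jaw": -1, "delta_pos": [-0.0396, -0.1855, -0.015], "dr": [0, 0, 0.0]}
{"jaw": -1, "delta_pos": [-0.0396, -0.1855, -0.015], "dr": [0, 0, 0.0]}
{"jaw": -1, "delta_pos": [-0.0396, -0.1855, -0.015], "dr": [0, 0, 0.0]}
{"jaw": -1, "delta_pos": [-0.0396, -0.1855, -0.015], "dr": [0, 0, 0.0]}
{"jaw": -1, "delta_pos": [-0.0396, -0.1855, -0.015], "dr": [0, 0, 0.0]}
pos [ 0.4597 -0.3645  0.24  ] yaw 63.01 tilt 0.01 dyaw 0 q6 -64.0 q6 end ~ -64.0 n 3
{"jaw": -1, "delta_pos": [0.0, -0.0, 0.1975], "dr": [0, 0, 0.0]}
{"jaw": -1, "delta_pos": [0.0, -0.0, 0.1975], "dr": [0, 0, 0.0]}
{"jaw": -1, "delta_pos": [0.0, -0.0, 0.1975], "dr": [0, 0, 0.0]}
```

{"op": "play_rows", "data": {
  "increments": [
    {"jaw": -1,"delta_pos": [0,0,-0.1],"dr": [0,0,0]},
    {"jaw": -1,"delta_pos": [0,0,-0.18],"dr": [0,0,0]},
    {"jaw": -1,"delta_pos": [0,0,-0.18],"dr": [0,0,0]},
    {"jaw": -1,"delta_pos": [-0.04,-0.1855,-0.015],"dr": [0,0,0]},
    {"jaw": -1,"delta_pos": [-0.0395,-0.1855,-0.015],"dr": [0,0,0]},
    {"jaw": -1,"delta_pos": [-0.0395,-0.1855,-0.015],"dr": [0,0,0]},
    {"jaw": -1,"delta_pos": [-0.0395,-0.1855,-0.015],"dr": [0,0,0]},
    {"jaw": -1,"delta_pos": [-0.0395,-0.1855,-0.015],"dr": [0,0,0]},
    {"jaw": -1,"delta_pos": [-0.0395,-0.1855,-0.015],"dr": [0,0,0]},
    {"jaw": -1,"delta_pos": [-0.0395,-0.1855,-0.015],"dr": [0,0,0]}
  ]
}}

```text
clock: 14.25
tcp_pos: [0.4886, -0.2556, 0.2302]
ee_rot: [[-0.891, 0.454, 0.0], [0.454, 0.891, 0.0], [-0.0, 0.001, -1.0]]
force: [0.2, 0.1, -1.1]
finger_gap: 0.0181
grasp_force: 20.0
```

{"op": "play_rows", "data": {
  "increments": [
    {"jaw": -1,"delta_pos": [-0.04,-0.1855,-0.015],"dr": [0,0,0]},
    {"jaw": -1,"delta_pos": [-0.0395,-0.1855,-0.015],"dr": [0,0,0]},
    {"jaw": -1,"delta_pos": [-0.0395,-0.1855,-0.02],"dr": [0,0,0]},
    {"jaw": -1,"delta_pos": [0,0,0],"dr": [0,0,0]},
    {"jaw": -1,"delta_pos": [0,0,0],"dr": [0,0,0]},
    {"jaw": -1,"delta_pos": [0,0,0],"dr": [0,0,0]},
    {"jaw": -1,"delta_pos": [0,0,0],"dr": [0,0,0]},
    {"jaw": -1,"delta_pos": [0,0,0],"dr": [0,0,0]},
    {"jaw": -1,"delta_pos": [0,0,0],"dr": [0,0,0]},
    {"jaw": -1,"delta_pos": [0,0,0],"dr": [0,0,0]}
  ]
}}

```text
clock: 15.25
tcp_pos: [0.46, -0.364, 0.2404]
ee_rot: [[-0.891, 0.453, 0.0], [0.453, 0.891, -0.0], [-0.0, 0.0, -1.0]]
force: [0.1, 0.0, -0.6]
finger_gap: 0.018
grasp_force: 20.0
```

```bash
python3 - <<'E'
from h import *
plan((.4597,-.3645,.1217),None,jaw=-1)
E
```

```text
pos [ 0.46   -0.364   0.2404] yaw 63.05 tilt 0.01 dyaw 0 q6 -102.6 q6 end ~ -102.6 n 3
{"jaw": -1, "delta_pos": [0.0001, -0.001, 0.1979], "dr": [0, 0, 0.0]}
{"jaw": -1, "delta_pos": [0.0001, -0.001, 0.1979], "dr": [0, 0, 0.0]}
{"jaw": -1, "delta_pos": [0.0001, -0.001, 0.1979], "dr": [0, 0, 0.0]}
```

{"op": "play_rows", "data": {
  "increments": [
    {"jaw": -1,"delta_pos": [0,-0.003,0.12],"dr": [0,0,0]},
    {"jaw": -1,"delta_pos": [0,0,0.14],"dr": [0,0,0]},
    {"jaw": -1,"delta_pos": [0,0,0.14],"dr": [0,0,0]},
    {"jaw": -1,"delta_pos": [0,0,0.1],"dr": [0,0,0]},
    {"jaw": -1,"delta_pos": [0,0,0.05],"dr": [0,0,0]},
    {"jaw": -1,"delta_pos": [0,0,0.025],"dr": [0,0,0]},
    {"jaw": -1,"delta_pos": [0,0,0.015],"dr": [0,0,0]},
    {"jaw": -1,"delta_pos": [0,0,0.006],"dr": [0,0,0]},
    {"jaw": -1,"delta_pos": [0,0,0],"dr": [0,0,0]},
    {"jaw": -1,"delta_pos": [0,0,0],"dr": [0,0,0]}
  ]
}}

```text
clock: 16.25
tcp_pos: [0.4599, -0.3653, 0.1219]
ee_rot: [[-0.891, 0.454, 0.001], [0.454, 0.891, -0.001], [-0.001, -0.0, -1.0]]
force: [-0.3, 0.4, -0.6]
finger_gap: 0.018
grasp_force: 20.0
```

{"op": "play_rows", "data": {
  "increments": [
    {"jaw": -1,"delta_pos": [0,0,0.005],"dr": [0,0,0]},
    {"jaw": -1,"delta_pos": [0,0,0],"dr": [0,0,0]},
    {"jaw": -1,"delta_pos": [0,0,0],"dr": [0,0,0]},
    {"jaw": -0.5,"delta_pos": [0,0,0],"dr": [0,0,0]},
    {"jaw": -0.3,"delta_pos": [0,0,0],"dr": [0,0,0]},
    {"jaw": 0,"delta_pos": [0,0,0],"dr": [0,0,0]},
    {"jaw": 0,"delta_pos": [0,0,0],"dr": [0,0,0]},
    {"jaw": 0,"delta_pos": [0,0,0],"dr": [0,0,0]},
    {"jaw": 0,"delta_pos": [0,0,-0.05],"dr": [0,0,0]},
    {"jaw": 0,"delta_pos": [0,0,-0.1],"dr": [0,0,0]}
  ]
}}

```text
clock: 17.25
tcp_pos: [0.4587, -0.3642, 0.1496]
ee_rot: [[-0.891, 0.454, -0.002], [0.454, 0.891, 0.002], [0.003, 0.001, -1.0]]
force: [0.6, 0.7, 0.6]
finger_gap: 0.0438
grasp_force: 0.0
```

{"op": "play_rows", "data": {
  "increments": [
    {"jaw": 0,"delta_pos": [0,0,-0.15],"dr": [0,0,0]},
    {"jaw": 0,"delta_pos": [0,0,-0.15],"dr": [0,0,0]},
    {"jaw": 1,"delta_pos": [0.079,0.186,0],"dr": [0,0,0]},
    {"jaw": 1,"delta_pos": [0.079,0.186,0],"dr": [0,0,0]},
    {"jaw": 1,"delta_pos": [0.079,0.186,0],"dr": [0,0,0]},
    {"jaw": 1,"delta_pos": [0.079,0.186,0],"dr": [0,0,0]},
    {"jaw": 1,"delta_pos": [0.079,0.186,0],"dr": [0,0,0]},
    {"jaw": 1,"delta_pos": [0.079,0.186,0],"dr": [0,0,0]},
    {"jaw": 1,"delta_pos": [0.079,0.186,0],"dr": [0,0,0]},
    {"jaw": 1,"delta_pos": [0.079,0.186,0],"dr": [0,0,0]}
  ]
}}

```text
clock: 18.25
tcp_pos: [0.482, -0.0408, 0.2111]
ee_rot: [[-0.891, 0.454, 0.001], [0.454, 0.891, -0.0], [-0.001, 0.0, -1.0]]
force: [-0.2, -0.2, -0.4]
finger_gap: 0.0878
grasp_force: 0.0
```

```bash
python3 - <<'E'
from h import *
for n in('top','scene'):
    p,d=cap(n);X=cloud(n,d)
    m=(np.hypot(X[...,0]-.46,X[...,1]+.363)<.04)&(X[...,2]>.155)&(X[...,2]<.18)
    v,u=np.nonzero(m); print(n,m.sum(),u.mean(),v.mean(),X[m].max(0).round(3),onz(n,u.mean(),v.mean(),.161).round(4))
    print(orange(n,p,(321,215) if n=='top' else (316,275),30))
A=plan((.359,.2838,.12),72.3); A=plan((.359,.2838,.016),None,pose=A)
E
```

```text
top 72 477.3888888888889 245.18055555555554 [ 0.47  -0.356  0.167] [ 0.4581 -0.3658  0.161 ]
[]
scene 71 153.80281690140845 206.8732394366197 [ 0.475 -0.355  0.164] [ 0.4648 -0.3645  0.161 ]
[(309.5361842105263, 265.03125, 17), (328.3606557377049, 273.044262295082, 18), (313.22539682539684, 277.7190476190476, 17)]
pos [ 0.4821 -0.0388  0.211 ] yaw 63.25 tilt 0.06 dyaw 9.05 q6 -69.3 q6 end ~ -35.4 n 8
{"jaw": 1, "delta_pos": [0.1595, 0.1454, 0.0569], "dr": [0, 0, -0.0063]}
{"jaw": 1, "delta_pos": [0.1566, 0.1485, 0.0569], "dr": [0, 0, -0.0063]}
{"jaw": 1, "delta_pos": [0.1536, 0.1516, 0.057], "dr": [0, 0, -0.0063]}
{"jaw": 1, "delta_pos": [0.1506, 0.1546, 0.057], "dr": [0, 0, -0.0063]}
{"jaw": 1, "delta_pos": [0.1475, 0.1575, 0.057], "dr": [0, 0, -0.0063]}
{"jaw": 1, "delta_pos": [0.1444, 0.1604, 0.057], "dr": [0, 0, -0.0063]}
{"jaw": 1, "delta_pos": [0.1412, 0.1632, 0.057], "dr": [0, 0, -0.0063]}
{"jaw": 1, "delta_pos": [0.1379, 0.166, 0.057], "dr": [0, 0, -0.0063]}
pos [0.359  0.2838 0.12  ] yaw 72.3 tilt 0.06 dyaw 0 q6 -69.3 q6 end ~ -69.3 n 3
{"jaw": 1, "delta_pos": [0.0001, -0.0002, 0.1733], "dr": [0, 0, 0.0]}
{"jaw": 1, "delta_pos": [0.0001, -0.0002, 0.1733], "dr": [0, 0, 0.0]}
{"jaw": 1, "delta_pos": [0.0001, -0.0002, 0.1733], "dr": [0, 0, 0.0]}
```

The probe hangs at the right height, shifted about 2.5 mm, and the tested board hasn't moved. Next is the separator.

{"op": "play_rows", "data": {
  "increments": [
    {"jaw": 1,"delta_pos": [0.1595,0.1455,0.057],"dr": [0,0,-0.0063]},
    {"jaw": 1,"delta_pos": [0.1565,0.1485,0.057],"dr": [0,0,-0.0063]},
    {"jaw": 1,"delta_pos": [0.1535,0.1515,0.057],"dr": [0,0,-0.0063]},
    {"jaw": 1,"delta_pos": [0.1505,0.1545,0.057],"dr": [0,0,-0.0063]},
    {"jaw": 1,"delta_pos": [0.1475,0.1575,0.057],"dr": [0,0,-0.0063]},
    {"jaw": 1,"delta_pos": [0.1445,0.1605,0.057],"dr": [0,0,-0.0063]},
    {"jaw": 1,"delta_pos": [0.141,0.163,0.057],"dr": [0,0,-0.0063]},
    {"jaw": 1,"delta_pos": [0.138,0.166,0.057],"dr": [0,0,-0.0063]},
    {"jaw": 1,"delta_pos": [0,0,0],"dr": [0,0,0]},
    {"jaw": 1,"delta_pos": [0,0,0],"dr": [0,0,0]}
  ]
}}

```text
clock: 19.35
tcp_pos: [0.3601, 0.2809, 0.1191]
ee_rot: [[-0.952, 0.306, 0.0], [0.306, 0.952, -0.0], [-0.0, -0.0, -1.0]]
force: [1.0, -0.6, -0.4]
finger_gap: 0.0879
grasp_force: 0.0
```

```bash
python3 - <<'E'
from h import *
A=plan((.3595,.2845,.016),72.3)
E
```

```text
pos [0.3601 0.2809 0.1191] yaw 72.21 tilt 0.02 dyaw 0.09 q6 -35.7 q6 end ~ -35.4 n 3
{"jaw": 1, "delta_pos": [0.0029, 0.0055, 0.1718], "dr": [0, 0, -0.0002]}
{"jaw": 1, "delta_pos": [0.0029, 0.0055, 0.1718], "dr": [0, 0, -0.0002]}
{"jaw": 1, "delta_pos": [0.0029, 0.0055, 0.1718], "dr": [0, 0, -0.0002]}
```

{"op": "play_rows", "data": {
  "increments": [
    {"jaw": 1,"delta_pos": [0.009,0.0165,0.15],"dr": [0,0,0]},
    {"jaw": 1,"delta_pos": [0,0,0.15],"dr": [0,0,0]},
    {"jaw": 1,"delta_pos": [0,0,0.12],"dr": [0,0,0]},
    {"jaw": 1,"delta_pos": [0,0,0.07],"dr": [0,0,0]},
    {"jaw": 1,"delta_pos": [0,0,0.025],"dr": [0,0,0]},
    {"jaw": 1,"delta_pos": [0,0,0],"dr": [0,0,0]},
    {"jaw": 1,"delta_pos": [0,0,0],"dr": [0,0,0]},
    {"jaw": -1,"delta_pos": [0,0,0],"dr": [0,0,0]},
    {"jaw": -1,"delta_pos": [0,0,0],"dr": [0,0,0]},
    {"jaw": -1,"delta_pos": [0,0,0],"dr": [0,0,0]}
  ],
  "force": 10
}}

```text
clock: 20.35
tcp_pos: [0.3597, 0.2846, 0.0165]
ee_rot: [[-0.952, 0.308, 0.001], [0.308, 0.952, 0.001], [-0.001, 0.001, -1.0]]
force: [0.2, -0.1, 0.6]
finger_gap: 0.0672
grasp_force: 0.0
```

{"op": "play_rows", "data": {
  "increments": [
    {"jaw": -1,"delta_pos": [0,0,0],"dr": [0,0,0]},
    {"jaw": -1,"delta_pos": [0,0,0],"dr": [0,0,0]},
    {"jaw": -1,"delta_pos": [0,0,0],"dr": [0,0,0]},
    {"jaw": -1,"delta_pos": [0,0,0],"dr": [0,0,0]},
    {"jaw": -1,"delta_pos": [0,0,-0.04],"dr": [0,0,0]},
    {"jaw": -1,"delta_pos": [0,0,-0.1],"dr": [0,0,0]},
    {"jaw": -1,"delta_pos": [0,0,-0.15],"dr": [0,0,0]},
    {"jaw": -1,"delta_pos": [0,0,-0.1],"dr": [0,0,0]},
    {"jaw": -1,"delta_pos": [0,0,0],"dr": [0,0,0]},
    {"jaw": -1,"delta_pos": [0,0,0],"dr": [0,0,0]}
  ]
}}

```text
clock: 21.35
tcp_pos: [0.3595, 0.2844, 0.0942]
ee_rot: [[-0.951, 0.308, 0.001], [0.308, 0.951, 0.001], [-0.001, 0.001, -1.0]]
force: [-0.5, -0.1, -0.6]
finger_gap: 0.0599
grasp_force: 10.0
```

```bash
python3 - <<'E'
from h import *
s=arm.state();c=np.array(s['tcp_pos'])
for n in('top','scene'):
    p,d=cap(n);X=cloud(n,d);g=p.astype(int).mean(2)
    m=(np.hypot(X[...,0]-c[0],X[...,1]-c[1])<.09)&(abs(X[...,2]-.106)<.012)&(g>90)
    q=X[m]; R=cv2.minAreaRect((q[:,:2]*1000).astype(np.float32)); print(n,len(q),np.round(R,1) if 0 else R,np.median(q[:,2]))
A=plan((.44,.12,.14),20,jaw=-1); A=plan((.5566,-.0262,.1),-32.3,jaw=-1,pose=A)
E
```

```text
top 324 ((395.2011413574219, 270.3191223144531), (59.4794807434082, 31.0963191986084), 72.45539855957031) 0.10969707827948535
scene 726 ((361.6515197753906, 287.68109130859375), (67.65293884277344, 114.50153350830078), 70.57222747802734) 0.10855380090801106
pos [0.3588 0.2839 0.0932] yaw 72.08 tilt 0.08 dyaw -52.08 q6 -35.2 q6 end ~ -6.2 n 8
{"jaw": -1, "delta_pos": [-0.0798, -0.0819, -0.0292], "dr": [0, 0, 0.0362]}
{"jaw": -1, "delta_pos": [-0.0885, -0.0723, -0.0292], "dr": [0, 0, 0.0362]}
{"jaw": -1, "delta_pos": [-0.0962, -0.0618, -0.0292], "dr": [0, 0, 0.0362]}
{"jaw": -1, "delta_pos": [-0.1025, -0.0505, -0.0292], "dr": [0, 0, 0.0362]}
{"jaw": -1, "delta_pos": [-0.1076, -0.0386, -0.0293], "dr": [0, 0, 0.0362]}
{"jaw": -1, "delta_pos": [-0.1113, -0.0261, -0.0293], "dr": [0, 0, 0.0362]}
{"jaw": -1, "delta_pos": [-0.1135, -0.0133, -0.0293], "dr": [0, 0, 0.0362]}
{"jaw": -1, "delta_pos": [-0.1143, -0.0004, -0.0293], "dr": [0, 0, 0.0362]}
pos [0.44 0.12 0.14] yaw 20.0 tilt 0.08 dyaw -52.3 q6 -35.2 q6 end ~ -0.9 n 8
{"jaw": -1, "delta_pos": [-0.1108, 0.0373, 0.0249], "dr": [0, 0, 0.0363]}
{"jaw": -1, "delta_pos": [-0.1059, 0.0496, 0.0249], "dr": [0, 0, 0.0363]}
{"jaw": -1, "delta_pos": [-0.0995, 0.0614, 0.0248], "dr": [0, 0, 0.0363]}
{"jaw": -1, "delta_pos": [-0.0919, 0.0723, 0.0248], "dr": [0, 0, 0.0363]}
{"jaw": -1, "delta_pos": [-0.0831, 0.0823, 0.0248], "dr": [0, 0, 0.0363]}
{"jaw": -1, "delta_pos": [-0.0732, 0.0912, 0.0248], "dr": [0, 0, 0.0363]}
{"jaw": -1, "delta_pos": [-0.0623, 0.0989, 0.0248], "dr": [0, 0, 0.0363]}
{"jaw": -1, "delta_pos": [-0.0506, 0.1054, 0.0248], "dr": [0, 0, 0.0363]}
```

{"op": "play_rows", "data": {
  "increments": [
    {"jaw": -1,"delta_pos": [-0.08,-0.082,-0.029],"dr": [0,0,0.0362]},
    {"jaw": -1,"delta_pos": [-0.0885,-0.0725,-0.029],"dr": [0,0,0.0362]},
    {"jaw": -1,"delta_pos": [-0.096,-0.062,-0.029],"dr": [0,0,0.0362]},
    {"jaw": -1,"delta_pos": [-0.1025,-0.0505,-0.029],"dr": [0,0,0.0362]},
    {"jaw": -1,"delta_pos": [-0.1075,-0.0385,-0.029],"dr": [0,0,0.0362]},
    {"jaw": -1,"delta_pos": [-0.111,-0.026,-0.029],"dr": [0,0,0.0362]},
    {"jaw": -1,"delta_pos": [-0.1135,-0.0135,-0.029],"dr": [0,0,0.0362]},
    {"jaw": -1,"delta_pos": [-0.1145,0,-0.029],"dr": [0,0,0.0362]},
    {"jaw": -1,"delta_pos": [-0.111,0.0375,0.025],"dr": [0,0,0.0363]},
    {"jaw": -1,"delta_pos": [-0.106,0.0495,0.025],"dr": [0,0,0.0363]}
  ]
}}

```text
clock: 22.45
tcp_pos: [0.4696, 0.0828, 0.1294]
ee_rot: [[-0.115, 0.993, -0.002], [0.993, 0.115, -0.0], [-0.0, -0.002, -1.0]]
force: [0.1, -0.3, 0.2]
finger_gap: 0.0599
grasp_force: 10.0
```

{"op": "play_rows", "data": {
  "increments": [
    {"jaw": -1,"delta_pos": [-0.0995,0.0615,0.025],"dr": [0,0,0.0363]},
    {"jaw": -1,"delta_pos": [-0.092,0.0725,0.025],"dr": [0,0,0.0363]},
    {"jaw": -1,"delta_pos": [-0.083,0.0825,0.025],"dr": [0,0,0.0363]},
    {"jaw": -1,"delta_pos": [-0.073,0.091,0.025],"dr": [0,0,0.0363]},
    {"jaw": -1,"delta_pos": [-0.0625,0.099,0.025],"dr": [0,0,0.0363]},
    {"jaw": -1,"delta_pos": [-0.0505,0.1055,0.025],"dr": [0,0,0.0363]},
    {"jaw": -1,"delta_pos": [0,0,0],"dr": [0,0,0]},
    {"jaw": -1,"delta_pos": [0,0,0],"dr": [0,0,0]},
    {"jaw": -1,"delta_pos": [0,0,0],"dr": [0,0,0]},
    {"jaw": -1,"delta_pos": [0,0,0],"dr": [0,0,0]}
  ]
}}

```text
clock: 23.45
tcp_pos: [0.5564, -0.0252, 0.1003]
ee_rot: [[0.533, 0.846, -0.001], [0.846, -0.533, 0.0], [-0.0, -0.001, -1.0]]
force: [0.8, 0.0, -0.0]
finger_gap: 0.06
grasp_force: 10.0
```

```bash
python3 - <<'E'
from h import *
A=plan((.5566,-.0262,.019),-32.3,jaw=-1)
p,d=cap('scene');X=cloud('scene',d);c=np.array(arm.state()['tcp_pos']);g=p.astype(int).mean(2)
m=(np.hypot(X[...,0]-c[0],X[...,1]-c[1])<.09)&(abs(X[...,2]-.112)<.014)&(g>80)
q=X[m];print(len(q),cv2.minAreaRect((q[:,:2]*1000).astype(np.float32)),np.median(q[:,2]))
E
```

```text
pos [ 0.5564 -0.0252  0.1003] yaw -32.21 tilt 0.05 dyaw -0.09 q6 28.4 q6 end ~ 28.4 n 2
{"jaw": -1, "delta_pos": [-0.0018, 0.0019, 0.2031], "dr": [0, 0, 0.0003]}
{"jaw": -1, "delta_pos": [-0.0018, 0.0019, 0.2031], "dr": [0, 0, 0.0003]}
556 ((561.71240234375, -18.3765869140625), (92.85839080810547, 63.14041519165039), 58.0098876953125) 0.11546111168255459
```

{"op": "play_rows", "data": {
  "increments": [
    {"jaw": -1,"delta_pos": [-0.004,0.004,0.12],"dr": [0,0,0]},
    {"jaw": -1,"delta_pos": [0,0,0.12],"dr": [0,0,0]},
    {"jaw": -1,"delta_pos": [0,0,0.08],"dr": [0,0,0]},
    {"jaw": -1,"delta_pos": [0,0,0.04],"dr": [0,0,0]},
    {"jaw": -1,"delta_pos": [0,0,0.02],"dr": [0,0,0]},
    {"jaw": -1,"delta_pos": [0,0,0.015],"dr": [0,0,0]},
    {"jaw": -1,"delta_pos": [0,0,0.01],"dr": [0,0,0]},
    {"jaw": -1,"delta_pos": [0,0,0],"dr": [0,0,0]},
    {"jaw": -1,"delta_pos": [0,0,0],"dr": [0,0,0]},
    {"jaw": -1,"delta_pos": [0,0,0],"dr": [0,0,0]}
  ]
}}

```text
clock: 24.5
tcp_pos: [0.5577, -0.0271, 0.0198]
ee_rot: [[0.535, 0.845, 0.001], [0.845, -0.535, -0.0], [0.0, 0.001, -1.0]]
force: [0.2, -0.1, -0.6]
finger_gap: 0.0599
grasp_force: 10.0
```

{"op": "play_rows", "data": {
  "increments": [
    {"jaw": -1,"delta_pos": [0,0,0.007],"dr": [0,0,0]},
    {"jaw": -1,"delta_pos": [0,0,0],"dr": [0,0,0]},
    {"jaw": -1,"delta_pos": [0,0,0],"dr": [0,0,0]},
    {"jaw": 0.6,"delta_pos": [0,0,0],"dr": [0,0,0]},
    {"jaw": 0.6,"delta_pos": [0,0,0],"dr": [0,0,0]},
    {"jaw": 0.6,"delta_pos": [0,0,0],"dr": [0,0,0]},
    {"jaw": 0.8,"delta_pos": [0,0,0],"dr": [0,0,0]},
    {"jaw": 1,"delta_pos": [0,0,0],"dr": [0,0,0]},
    {"jaw": 1,"delta_pos": [0,0,-0.1],"dr": [0,0,0]},
    {"jaw": 1,"delta_pos": [0,0,-0.15],"dr": [0,0,0]}
  ]
}}

```text
clock: 25.5
tcp_pos: [0.5559, -0.027, 0.067]
ee_rot: [[0.535, 0.845, -0.004], [0.845, -0.535, 0.0], [-0.002, -0.004, -1.0]]
force: [0.4, 0.1, -0.3]
finger_gap: 0.0876
grasp_force: 0.0
```

```bash
python3 - <<'E'
from h import *
A=plan((.58,.1,.16),-18); A=plan((.6028,.2905,.10),-3.7,pose=A)
E
```

```text
pos [ 0.5559 -0.027   0.067 ] yaw -32.32 tilt 0.23 dyaw 14.32 q6 28.3 q6 end ~ 26.6 n 4
{"jaw": 1, "delta_pos": [0.15, -0.0598, -0.1164], "dr": [0, 0, -0.0199]}
{"jaw": 1, "delta_pos": [0.1535, -0.0503, -0.1164], "dr": [0, 0, -0.0199]}
{"jaw": 1, "delta_pos": [0.1563, -0.0406, -0.1165], "dr": [0, 0, -0.0199]}
{"jaw": 1, "delta_pos": [0.1585, -0.0308, -0.1165], "dr": [0, 0, -0.0199]}
pos [0.58 0.1  0.16] yaw -18.0 tilt 0.23 dyaw 14.3 q6 28.3 q6 end ~ 30.0 n 5
{"jaw": 1, "delta_pos": [0.1883, -0.037, 0.0598], "dr": [0, 0, -0.0159]}
{"jaw": 1, "delta_pos": [0.19, -0.0275, 0.0597], "dr": [0, 0, -0.0159]}
{"jaw": 1, "delta_pos": [0.1911, -0.018, 0.0597], "dr": [0, 0, -0.0159]}
{"jaw": 1, "delta_pos": [0.1918, -0.0085, 0.0597], "dr": [0, 0, -0.0159]}
{"jaw": 1, "delta_pos": [0.192, 0.0011, 0.0596], "dr": [0, 0, -0.0159]}
```

{"op": "play_rows", "data": {
  "increments": [
    {"jaw": 1,"delta_pos": [0,0,-0.2],"dr": [0,0,0]},
    {"jaw": 1,"delta_pos": [0.15,-0.06,-0.09],"dr": [0,0,-0.0199]},
    {"jaw": 1,"delta_pos": [0.1535,-0.0505,-0.09],"dr": [0,0,-0.0199]},
    {"jaw": 1,"delta_pos": [0.1565,-0.0405,-0.07],"dr": [0,0,-0.0199]},
    {"jaw": 1,"delta_pos": [0.1585,-0.031,0],"dr": [0,0,-0.0199]},
    {"jaw": 1,"delta_pos": [0.1885,-0.037,0.06],"dr": [0,0,-0.0159]},
    {"jaw": 1,"delta_pos": [0.19,-0.0275,0.06],"dr": [0,0,-0.0159]},
    {"jaw": 1,"delta_pos": [0.191,-0.018,0.06],"dr": [0,0,-0.0159]},
    {"jaw": 1,"delta_pos": [0.192,-0.0085,0.06],"dr": [0,0,-0.0159]},
    {"jaw": 1,"delta_pos": [0.192,0.001,0.06],"dr": [0,0,-0.0159]}
  ]
}}

```text
clock: 26.5
tcp_pos: [0.604, 0.2922, 0.0974]
ee_rot: [[0.062, 0.998, -0.0], [0.998, -0.062, -0.0], [-0.0, -0.0, -1.0]]
force: [0.0, -0.4, 0.4]
finger_gap: 0.0878
grasp_force: 0.0
```

{"op": "play_rows", "data": {
  "increments": [
    {"jaw": 1,"delta_pos": [0,0,0],"dr": [0,0,0]},
    {"jaw": 1,"delta_pos": [0,0,0],"dr": [0,0,0]},
    {"jaw": 1,"delta_pos": [0,0,0],"dr": [0,0,0]},
    {"jaw": 1,"delta_pos": [0,0,0],"dr": [0,0,0]},
    {"jaw": 1,"delta_pos": [0,0,0],"dr": [0,0,0]},
    {"jaw": 1,"delta_pos": [0,0,0],"dr": [0,0,0]},
    {"jaw": 1,"delta_pos": [0,0,0],"dr": [0,0,0]},
    {"jaw": 1,"delta_pos": [0,0,0],"dr": [0,0,0]},
    {"jaw": 1,"delta_pos": [0,0,0],"dr": [0,0,0]},
    {"jaw": 1,"delta_pos": [0,0,0],"dr": [0,0,0]}
  ]
}}

```text
clock: 27.5
tcp_pos: [0.6041, 0.2906, 0.098]
ee_rot: [[0.064, 0.998, 0.0], [0.998, -0.064, 0.0], [0.0, 0.0, -1.0]]
force: [0.5, -0.4, -0.2]
finger_gap: 0.088
grasp_force: 0.0
```

```bash
python3 - <<'E'
from h import *
plan((.6037,.292,.014),-3.9,step=.2)
for n in('top','scene'):
    p,d=cap(n);X=cloud(n,d);g=p.astype(int).mean(2)
    m=(np.hypot(X[...,0]-.556,X[...,1]+.027)<.08)&(X[...,2]>.024)&(X[...,2]<.05)
    q=X[m];print(n,len(q),cv2.minAreaRect((q[:,:2]*1000).astype(np.float32)),np.median(q[:,2]),q[:,:2].mean(0))
    if n=='scene': cv2.imwrite('pics/sep.png',cv2.resize(p[195:335,226:406],(720,560),interpolation=cv2.INTER_CUBIC)[...,::-1])
E
```

```text
pos [0.6041 0.2906 0.098 ] yaw -3.68 tilt 0.0 dyaw -0.22 q6 28.4 q6 end ~ 28.7 n 1
{"jaw": 1, "delta_pos": [0.0066, -0.0024, 0.4199], "dr": [0, 0, 0.0012]}
top 1098 ((555.24267578125, -29.15267562866211), (109.62991333007812, 60.59119415283203), 57.72738265991211) 0.03403133067158094 [ 0.55488817 -0.02918102]
scene 1136 ((559.12158203125, -28.35962677001953), (110.80137634277344, 64.55558013916016), 57.476383209228516) 0.03330350273298657 [ 0.56119427 -0.02791553]
```

View pics/sep.png

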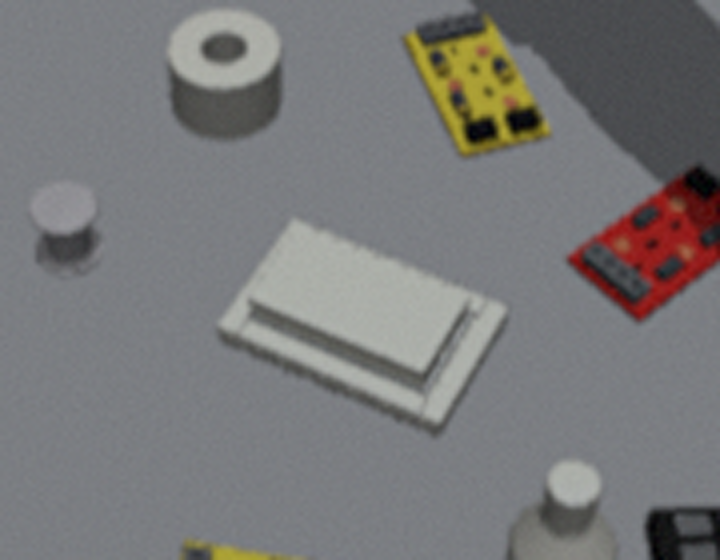

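The separator lies flat on the board, with its top at 34 mm, its angle 57.6° and its centre about 2 mm off. Now I grasp the next board.

{"op": "play_rows", "data": {
  "increments": [
    {"jaw": 1,"delta_pos": [0.0065,-0.0025,0.14],"dr": [0,0,0.001]},
    {"jaw": 1,"delta_pos": [0,0,0.13],"dr": [0,0,0]},
    {"jaw": 1,"delta_pos": [0,0,0.08],"dr": [0,0,0]},
    {"jaw": 1,"delta_pos": [0,0,0.05],"dr": [0,0,0]},
    {"jaw": 1,"delta_pos": [0,0,0.02],"dr": [0,0,0]},
    {"jaw": 1,"delta_pos": [0,0,0],"dr": [0,0,0]},
    {"jaw": 1,"delta_pos": [0,0,0],"dr": [0,0,0]},
    {"jaw": -1,"delta_pos": [0,0,0],"dr": [0,0,0]},
    {"jaw": -1,"delta_pos": [0,0,0],"dr": [0,0,0]},
    {"jaw": -1,"delta_pos": [0,0,0],"dr": [0,0,0]}
  ],
  "force": 25
}}

```text
clock: 28.6
tcp_pos: [0.604, 0.2921, 0.0145]
ee_rot: [[0.067, 0.998, 0.001], [0.998, -0.067, 0.0], [0.0, 0.001, -1.0]]
force: [0.2, 0.2, 1.0]
finger_gap: 0.0673
grasp_force: 0.0
```

{"op": "play_rows", "data": {
  "increments": [
    {"jaw": -1,"delta_pos": [0,0,0],"dr": [0,0,0]},
    {"jaw": -1,"delta_pos": [0,0,0],"dr": [0,0,0]},
    {"jaw": -1,"delta_pos": [0,0,0],"dr": [0,0,0]},
    {"jaw": -1,"delta_pos": [0,0,0],"dr": [0,0,0]},
    {"jaw": -1,"delta_pos": [0,0,-0.04],"dr": [0,0,0]},
    {"jaw": -1,"delta_pos": [0,0,-0.1],"dr": [0,0,0]},
    {"jaw": -1,"delta_pos": [0,0,-0.15],"dr": [0,0,0]},
    {"jaw": -1,"delta_pos": [0,0,-0.15],"dr": [0,0,0]},
    {"jaw": -1,"delta_pos": [0,0,0],"dr": [0,0,0]},
    {"jaw": -1,"delta_pos": [0,0,0],"dr": [0,0,0]}
  ]
}}

```text
clock: 29.6
tcp_pos: [0.6036, 0.2919, 0.1022]
ee_rot: [[0.067, 0.998, 0.001], [0.998, -0.067, 0.0], [0.0, 0.001, -1.0]]
force: [0.4, -0.4, -2.8]
finger_gap: 0.0598
grasp_force: 25.0
```

```bash
python3 - <<'E'
from h import *
p,d=cap('scene');X=cloud('scene',d);c=np.array(arm.state()['tcp_pos'])
m=(np.hypot(X[...,0]-c[0],X[...,1]-c[1])<.075)&(abs(X[...,2]-c[2]-.016)<.006)&(p.astype(int).mean(2)>100)
q=X[m];print(len(q),cv2.minAreaRect((q[:,:2]*1000).astype(np.float32)),np.median(q[:,2]))
A=plan((.5566,-.0268,.10),-32.3,jaw=-1,step=.036)
E
```

```text
114 ((605.0475463867188, 295.5679931640625), (105.04026794433594, 59.034061431884766), 83.447998046875) 0.11748012942229563
pos [0.6028 0.2916 0.101 ] yaw -3.86 tilt 0.09 dyaw -28.44 q6 28.7 q6 end ~ 28.5 n 9
{"jaw": -1, "delta_pos": [-0.1782, -0.0137, 0.0007], "dr": [0, 0, 0.0176]}
{"jaw": -1, "delta_pos": [-0.1787, -0.0039, 0.0007], "dr": [0, 0, 0.0176]}
{"jaw": -1, "delta_pos": [-0.1786, 0.006, 0.0007], "dr": [0, 0, 0.0176]}
{"jaw": -1, "delta_pos": [-0.178, 0.0158, 0.0007], "dr": [0, 0, 0.0176]}
{"jaw": -1, "delta_pos": [-0.1769, 0.0256, 0.0006], "dr": [0, 0, 0.0176]}
{"jaw": -1, "delta_pos": [-0.1752, 0.0353, 0.0006], "dr": [0, 0, 0.0176]}
{"jaw": -1, "delta_pos": [-0.173, 0.0449, 0.0006], "dr": [0, 0, 0.0176]}
{"jaw": -1, "delta_pos": [-0.1703, 0.0544, 0.0006], "dr": [0, 0, 0.0176]}
{"jaw": -1, "delta_pos": [-0.167, 0.0637, 0.0006], "dr": [0, 0, 0.0176]}
```

{"op": "play_rows", "data": {
  "increments": [
    {"jaw": -1,"delta_pos": [-0.178,-0.0135,0],"dr": [0,0,0.0176]},
    {"jaw": -1,"delta_pos": [-0.1785,-0.004,0],"dr": [0,0,0.0176]},
    {"jaw": -1,"delta_pos": [-0.1785,0.006,0],"dr": [0,0,0.0176]},
    {"jaw": -1,"delta_pos": [-0.178,0.016,0],"dr": [0,0,0.0176]},
    {"jaw": -1,"delta_pos": [-0.177,0.0255,0],"dr": [0,0,0.0176]},
    {"jaw": -1,"delta_pos": [-0.175,0.0355,0],"dr": [0,0,0.0176]},
    {"jaw": -1,"delta_pos": [-0.173,0.045,0],"dr": [0,0,0.0176]},
    {"jaw": -1,"delta_pos": [-0.1705,0.0545,0],"dr": [0,0,0.0176]},
    {"jaw": -1,"delta_pos": [-0.167,0.0635,0],"dr": [0,0,0.0176]},
    {"jaw": -1,"delta_pos": [0,0,0],"dr": [0,0,0]}
  ]
}}

```text
clock: 30.65
tcp_pos: [0.5552, -0.0296, 0.1001]
ee_rot: [[0.54, 0.842, -0.004], [0.842, -0.54, -0.0], [-0.002, -0.003, -1.0]]
force: [0.2, 0.3, -1.1]
finger_gap: 0.0597
grasp_force: 25.0
```

{"op": "play_rows", "data": {
  "increments": [
    {"jaw": -1,"delta_pos": [0,0,0],"dr": [0,0,0]},
    {"jaw": -1,"delta_pos": [0,0,0],"dr": [0,0,0]},
    {"jaw": -1,"delta_pos": [0,0,0],"dr": [0,0,0]},
    {"jaw": -1,"delta_pos": [0,0,0],"dr": [0,0,0]},
    {"jaw": -1,"delta_pos": [0,0,0],"dr": [0,0,0]},
    {"jaw": -1,"delta_pos": [0,0,0],"dr": [0,0,0]},
    {"jaw": -1,"delta_pos": [0,0,0],"dr": [0,0,0]},
    {"jaw": -1,"delta_pos": [0,0,0],"dr": [0,0,0]},
    {"jaw": -1,"delta_pos": [0,0,0],"dr": [0,0,0]},
    {"jaw": -1,"delta_pos": [0,0,0],"dr": [0,0,0]}
  ]
}}

```text
clock: 31.65
tcp_pos: [0.5573, -0.0264, 0.102]
ee_rot: [[0.536, 0.845, 0.0], [0.845, -0.536, -0.0], [0.0, 0.0, -1.0]]
force: [0.5, 0.9, -0.9]
finger_gap: 0.0594
grasp_force: 25.0
```

```bash
python3 - <<'E'
from h import *
plan((.5566,-.0268,.0245),-32.3,jaw=-1,step=.2); print(arm.state()['force'])
E
```

```text
pos [ 0.5573 -0.0264  0.102 ] yaw -32.38 tilt 0.0 dyaw 0.08 q6 28.5 q6 end ~ 28.3 n 1
{"jaw": -1, "delta_pos": [-0.0038, -0.002, 0.3875], "dr": [0, 0, -0.0004]}
[ 0.46087968  0.86322118 -0.92309154]
```

{"op": "play_rows", "data": {
  "increments": [
    {"jaw": -1,"delta_pos": [-0.004,-0.002,0.12],"dr": [0,0,0]},
    {"jaw": -1,"delta_pos": [0,0,0.11],"dr": [0,0,0]},
    {"jaw": -1,"delta_pos": [0,0,0.07],"dr": [0,0,0]},
    {"jaw": -1,"delta_pos": [0,0,0.04],"dr": [0,0,0]},
    {"jaw": -1,"delta_pos": [0,0,0.02],"dr": [0,0,0]},
    {"jaw": -1,"delta_pos": [0,0,0.015],"dr": [0,0,0]},
    {"jaw": -1,"delta_pos": [0,0,0.01],"dr": [0,0,0]},
    {"jaw": -1,"delta_pos": [0,0,0],"dr": [0,0,0]},
    {"jaw": -1,"delta_pos": [0,0,0],"dr": [0,0,0]},
    {"jaw": -1,"delta_pos": [0,0,0],"dr": [0,0,0]}
  ]
}}

```text
clock: 32.65
tcp_pos: [0.5569, -0.0268, 0.0313]
ee_rot: [[0.536, 0.844, 0.001], [0.844, -0.536, -0.0], [0.001, 0.001, -1.0]]
force: [-24.4, 2.7, 66.3]
finger_gap: 0.0594
grasp_force: 58.7
```

```bash
python3 - <<'E'
from h import *
s=arm.state();print(s['tcp_pos'],s['force'])
p,d=cap('scene'); o=orange('scene',p,(316,268),32); print([(np.round((u,v),1),n,onz('scene',u,v,.041).round(4)) for u,v,n in o])
E
```

```text
[ 0.55691594 -0.02677729  0.03126823] [-24.39070021   2.68864902  66.25310379]
[(array([323.2, 273.5]), 14, array([ 0.5771, -0.0124,  0.041 ]))]
```

Contact came about 7 mm too early. I back off slowly and look.

{"op": "play_rows", "data": {
  "increments": [
    {"jaw": -1,"delta_pos": [0,0,-0.035],"dr": [0,0,0]},
    {"jaw": -1,"delta_pos": [0,0,-0.035],"dr": [0,0,0]},
    {"jaw": -1,"delta_pos": [0,0,-0.05],"dr": [0,0,0]},
    {"jaw": -1,"delta_pos": [0,0,-0.1],"dr": [0,0,0]},
    {"jaw": -1,"delta_pos": [0,0,-0.1],"dr": [0,0,0]},
    {"jaw": -1,"delta_pos": [0,0,-0.1],"dr": [0,0,0]},
    {"jaw": -1,"delta_pos": [0,0,0],"dr": [0,0,0]},
    {"jaw": -1,"delta_pos": [0,0,0],"dr": [0,0,0]},
    {"jaw": -1,"delta_pos": [0,0,0],"dr": [0,0,0]},
    {"jaw": -1,"delta_pos": [0,0,0],"dr": [0,0,0]}
  ]
}}

```text
clock: 33.7
tcp_pos: [0.5558, -0.0267, 0.1078]
ee_rot: [[0.535, 0.845, -0.002], [0.845, -0.535, 0.0], [-0.001, -0.002, -1.0]]
force: [0.3, -0.2, -2.5]
finger_gap: 0.0596
grasp_force: 25.0
```

```bash
python3 - <<'E'
from h import *
p,d=cap('scene'); cv2.imwrite('pics/tilt.png',cv2.resize(p[165:325,216:416],(800,600),interpolation=cv2.INTER_CUBIC)[...,::-1]);X=cloud('scene',d)
c=np.array(arm.state()['tcp_pos']);print(c)
for z0,z1 in((.02,.045),(.08,.16)):
    m=(np.hypot(X[...,0]-.556,X[...,1]+.027)<.085)&(X[...,2]>z0)&(X[...,2]<z1)&(p.astype(int).mean(2)>90); q=X[m]
    if len(q)>20:
        a=np.c_[q[:,:2]-[.5566,-.0268],np.ones(len(q))]; 
        for _ in range(5):
            k=np.linalg.lstsq(a,q[:,2],rcond=None)[0]; e=abs(a@k-q[:,2])<.004; a,q=a[e],q[e]
        print(len(q),'plane',k.round(4),cv2.minAreaRect((q[:,:2]*1000).astype(np.float32)))
E
```

```text
[ 0.5558883  -0.02674453  0.10789145]
974 plane [ 0.0044 -0.004   0.0337] ((559.0654296875, -27.75257110595703), (110.29142761230469, 63.42522430419922), 58.28818893432617)
265 plane [-0.0027 -0.0067  0.1236] ((573.7037353515625, 0.033374786376953125), (49.28004455566406, 63.69142532348633), 57.6318473815918)
```

View pics/tilt.png

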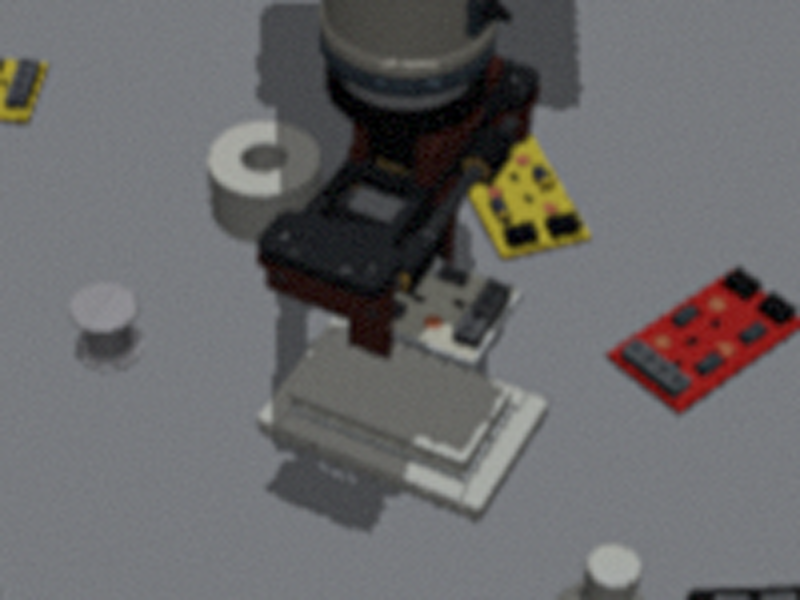

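The separator is still flat (top 33.7 mm) and the board is level in the grip. The cause is clear: with the plate held 10 mm above the fingertips, the tips landed on the separator's equally wide edges. I'll set the board back on its riser and regrasp it with the fingertips level with the plate's underside.

```bash
python3 - <<'E'
from h import *
A=plan((.6037,.2915,.108),-3.9,jaw=-1,step=.038)
E
```

```text
pos [ 0.5559 -0.0267  0.1079] yaw -32.37 tilt 0.11 dyaw 28.47 q6 28.4 q6 end ~ 28.5 n 9
{"jaw": -1, "delta_pos": [0.1635, -0.0722, -0.0001], "dr": [0, 0, -0.0176]}
{"jaw": -1, "delta_pos": [0.1673, -0.0631, -0.0001], "dr": [0, 0, -0.0176]}
{"jaw": -1, "delta_pos": [0.1705, -0.0538, -0.0001], "dr": [0, 0, -0.0176]}
{"jaw": -1, "delta_pos": [0.1732, -0.0443, -0.0002], "dr": [0, 0, -0.0176]}
{"jaw": -1, "delta_pos": [0.1754, -0.0346, -0.0002], "dr": [0, 0, -0.0176]}
{"jaw": -1, "delta_pos": [0.177, -0.0249, -0.0002], "dr": [0, 0, -0.0176]}
{"jaw": -1, "delta_pos": [0.1781, -0.0151, -0.0002], "dr": [0, 0, -0.0176]}
{"jaw": -1, "delta_pos": [0.1787, -0.0053, -0.0002], "dr": [0, 0, -0.0176]}
{"jaw": -1, "delta_pos": [0.1787, 0.0046, -0.0002], "dr": [0, 0, -0.0176]}
```

{"op": "play_rows", "data": {
  "increments": [
    {"jaw": -1,"delta_pos": [0.1635,-0.072,0],"dr": [0,0,-0.0176]},
    {"jaw": -1,"delta_pos": [0.1675,-0.063,0],"dr": [0,0,-0.0176]},
    {"jaw": -1,"delta_pos": [0.1705,-0.054,0],"dr": [0,0,-0.0176]},
    {"jaw": -1,"delta_pos": [0.173,-0.0445,0],"dr": [0,0,-0.0176]},
    {"jaw": -1,"delta_pos": [0.1755,-0.0345,0],"dr": [0,0,-0.0176]},
    {"jaw": -1,"delta_pos": [0.177,-0.025,0],"dr": [0,0,-0.0176]},
    {"jaw": -1,"delta_pos": [0.178,-0.015,0],"dr": [0,0,-0.0176]},
    {"jaw": -1,"delta_pos": [0.1785,-0.0055,0],"dr": [0,0,-0.0176]},
    {"jaw": -1,"delta_pos": [0.1785,0.0045,0],"dr": [0,0,-0.0176]},
    {"jaw": -1,"delta_pos": [0,0,0],"dr": [0,0,0]}
  ]
}}

```text
clock: 34.75
tcp_pos: [0.6045, 0.2955, 0.1083]
ee_rot: [[0.063, 0.998, 0.001], [0.998, -0.063, 0.001], [0.001, 0.001, -1.0]]
force: [0.3, -0.2, -1.3]
finger_gap: 0.0598
grasp_force: 25.0
```

{"op": "play_rows", "data": {
  "increments": [
    {"jaw": -1,"delta_pos": [0,0,0],"dr": [0,0,0]},
    {"jaw": -1,"delta_pos": [0,0,0],"dr": [0,0,0]},
    {"jaw": -1,"delta_pos": [0,0,0.15],"dr": [0,0,0]},
    {"jaw": -1,"delta_pos": [0,0,0.15],"dr": [0,0,0]},
    {"jaw": -1,"delta_pos": [0,0,0.08],"dr": [0,0,0]},
    {"jaw": -1,"delta_pos": [0,0,0.04],"dr": [0,0,0]},
    {"jaw": -1,"delta_pos": [0,0,0],"dr": [0,0,0]},
    {"jaw": -1,"delta_pos": [0,0,0],"dr": [0,0,0]},
    {"jaw": -1,"delta_pos": [0,0,0],"dr": [0,0,0]},
    {"jaw": -1,"delta_pos": [0,0,0],"dr": [0,0,0]}
  ]
}}

```text
clock: 35.75
tcp_pos: [0.6049, 0.2917, 0.0262]
ee_rot: [[0.067, 0.998, 0.002], [0.998, -0.067, 0.001], [0.001, 0.002, -1.0]]
force: [0.0, -0.6, -2.4]
finger_gap: 0.0597
grasp_force: 25.0
```

```bash
python3 - <<'E'
from h import *
plan((.6037,.2915,.0145),-3.9,jaw=-1,step=.2)
p,d=cap('scene');X=cloud('scene',d);c=np.array(arm.state()['tcp_pos'])
m=(np.hypot(X[...,0]-c[0],X[...,1]-c[1])<.075)&(abs(X[...,2]-c[2]-.016)<.007)&(p.astype(int).mean(2)>100)
q=X[m];print(len(q),np.percentile(q[:,2],[20,50,80]).round(4))
E
```

```text
pos [0.6049 0.2917 0.0262] yaw -3.86 tilt 0.11 dyaw -0.04 q6 28.6 q6 end ~ 28.7 n 1
{"jaw": -1, "delta_pos": [-0.0016, -0.0062, 0.0585], "dr": [0, 0, 0.0002]}
71 [0.0405 0.0418 0.0432]
```

{"op": "play_rows", "data": {
  "increments": [
    {"jaw": -1,"delta_pos": [-0.002,-0.006,0.03],"dr": [0,0,0]},
    {"jaw": -1,"delta_pos": [0,0,0.02],"dr": [0,0,0]},
    {"jaw": -1,"delta_pos": [0,0,0.009],"dr": [0,0,0]},
    {"jaw": -1,"delta_pos": [0,0,0],"dr": [0,0,0]},
    {"jaw": -1,"delta_pos": [0,0,0],"dr": [0,0,0]},
    {"jaw": -1,"delta_pos": [0,0,0],"dr": [0,0,0]},
    {"jaw": 0.6,"delta_pos": [0,0,0],"dr": [0,0,0]},
    {"jaw": 0.6,"delta_pos": [0,0,0],"dr": [0,0,0]},
    {"jaw": 0.6,"delta_pos": [0,0,0],"dr": [0,0,0]},
    {"jaw": 0.6,"delta_pos": [0,0,0],"dr": [0,0,0]}
  ]
}}

```text
clock: 36.8
tcp_pos: [0.6029, 0.291, 0.0129]
ee_rot: [[0.067, 0.998, -0.0], [0.998, -0.067, -0.0], [-0.0, -0.0, -1.0]]
force: [-0.7, 0.1, 0.0]
finger_gap: 0.0701
grasp_force: 0.0
```

```bash
python3 - <<'E'
from h import *
s=arm.state();print(s['tcp_pos'],s['force'],s['finger_gap'],s['grasp_force']);plan((.6037,.2915,.0250),-3.9,jaw=.6,step=.2)
p,d=cap('scene');X=cloud('scene',d);c=np.array(s['tcp_pos'])
m=(np.hypot(X[...,0]-c[0],X[...,1]-c[1])<.075)&(abs(X[...,2]-.03)<.006)&(p.astype(int).mean(2)>100)
q=X[m];print(len(q),np.percentile(q[:,2],[20,50,80]).round(4))
E
```

```text
[0.60290825 0.29096632 0.01290699] [-0.66160535  0.12455237  0.01264127] 0.07010776665897288 0.0
pos [0.6029 0.291  0.0129] yaw -3.86 tilt 0.02 dyaw -0.04 q6 28.6 q6 end ~ 28.7 n 1
{"jaw": 0.6, "delta_pos": [0.0029, 0.0038, -0.0605], "dr": [0, 0, 0.0002]}
59 [0.0288 0.0301 0.0314]
```

{"op": "play_rows", "data": {
  "increments": [
    {"jaw": 0.6,"delta_pos": [0.003,0.004,-0.03],"dr": [0,0,0]},
    {"jaw": 0.6,"delta_pos": [0,0,-0.031],"dr": [0,0,0]},
    {"jaw": 0.6,"delta_pos": [0,0,0],"dr": [0,0,0]},
    {"jaw": 0.6,"delta_pos": [0,0,0],"dr": [0,0,0]},
    {"jaw": 0.6,"delta_pos": [0,0,0],"dr": [0,0,0]},
    {"jaw": -1,"delta_pos": [0,0,0],"dr": [0,0,0]},
    {"jaw": -1,"delta_pos": [0,0,0],"dr": [0,0,0]},
    {"jaw": -1,"delta_pos": [0,0,0],"dr": [0,0,0]},
    {"jaw": -1,"delta_pos": [0,0,0],"dr": [0,0,0]},
    {"jaw": -1,"delta_pos": [0,0,0],"dr": [0,0,0]}
  ],
  "force": 30
}}

```text
clock: 37.85
tcp_pos: [0.6036, 0.2915, 0.0252]
ee_rot: [[0.067, 0.998, -0.0], [0.998, -0.067, -0.0], [-0.0, -0.0, -1.0]]
force: [0.2, -0.2, -0.5]
finger_gap: 0.0589
grasp_force: 30.0
```

{"op": "play_rows", "data": {
  "increments": [
    {"jaw": -1,"delta_pos": [0,0,0],"dr": [0,0,0]},
    {"jaw": -1,"delta_pos": [0,0,0],"dr": [0,0,0]},
    {"jaw": -1,"delta_pos": [0,0,-0.02],"dr": [0,0,0]},
    {"jaw": -1,"delta_pos": [0,0,-0.03],"dr": [0,0,0]},
    {"jaw": -1,"delta_pos": [0,0,0],"dr": [0,0,0]},
    {"jaw": -1,"delta_pos": [0,0,0],"dr": [0,0,0]},
    {"jaw": -1,"delta_pos": [0,0,0],"dr": [0,0,0]},
    {"jaw": -1,"delta_pos": [0,0,0],"dr": [0,0,0]},
    {"jaw": -1,"delta_pos": [0,0,0],"dr": [0,0,0]},
    {"jaw": -1,"delta_pos": [0,0,0],"dr": [0,0,0]}
  ]
}}

```text
clock: 38.85
tcp_pos: [0.6037, 0.2916, 0.0353]
ee_rot: [[0.067, 0.998, -0.0], [0.998, -0.067, -0.0], [-0.0, -0.0, -1.0]]
force: [-0.6, 0.1, -1.3]
finger_gap: 0.0595
grasp_force: 30.0
```

```bash
cat >> h.py <<'E'
def platez():
    p,d=cap('scene');X=cloud('scene',d);s=arm.state();c=np.array(s['tcp_pos'])
    m=(np.hypot(X[...,0]-c[0],X[...,1]-c[1])<.07)&(abs(X[...,2]-c[2]-.005)<.012)&(p.astype(int).mean(2)>100)
    q=X[m]; a=np.c_[q[:,:2]-c[:2],np.ones(len(q))]
    for _ in range(5):
        k=np.linalg.lstsq(a,q[:,2],rcond=None)[0]; e=abs(a@k-q[:,2])<.003; a,q=a[e],q[e]
    print('plate plane',len(q),k.round(4),'above tcp',(k[2]-c[2]).round(4),s['force'].__repr__(),s['grasp_force'],s['finger_gap'],s['clock'])
E
python3 - <<'E'
from h import *
platez(); A=plan((.6037,.2915,.1),-3.9,jaw=-1,step=.2)
E
```

```text
plate plane 105 [-0.0005 -0.0157  0.0397] above tcp 0.0044 array([ 0.41390587,  0.33318585, -1.2976684 ]) 29.999366998672485 0.059518337774083704 38.9
pos [0.6037 0.2916 0.0353] yaw -3.86 tilt 0.01 dyaw -0.04 q6 28.6 q6 end ~ 28.7 n 1
{"jaw": -1, "delta_pos": [-0.0003, -0.0003, -0.3237], "dr": [0, 0, 0.0002]}
```

{"op": "play_rows", "data": {
  "increments": [
    {"jaw": -1,"delta_pos": [0,0,-0.06],"dr": [0,0,0]},
    {"jaw": -1,"delta_pos": [0,0,-0.1],"dr": [0,0,0]},
    {"jaw": -1,"delta_pos": [0,0,-0.1],"dr": [0,0,0]},
    {"jaw": -1,"delta_pos": [0,0,-0.06],"dr": [0,0,0]},
    {"jaw": -1,"delta_pos": [0,0,0],"dr": [0,0,0]},
    {"jaw": -1,"delta_pos": [0,0,0],"dr": [0,0,0]},
    {"jaw": -1,"delta_pos": [-0.06,0,0],"dr": [0,0,0]},
    {"jaw": -1,"delta_pos": [-0.12,-0.01,0],"dr": [0,0,0.0176]},
    {"jaw": -1,"delta_pos": [-0.17,-0.0035,0],"dr": [0,0,0.0176]},
    {"jaw": -1,"delta_pos": [-0.1785,0.006,0],"dr": [0,0,0.0176]}
  ]
}}

```text
clock: 39.9
tcp_pos: [0.5882, 0.1852, 0.0981]
ee_rot: [[0.232, 0.973, -0.002], [0.973, -0.232, -0.001], [-0.001, -0.002, -1.0]]
force: [-1.0, 0.7, -2.5]
finger_gap: 0.0596
grasp_force: 30.0
```

{"op": "play_rows", "data": {
  "increments": [
    {"jaw": -1,"delta_pos": [-0.178,0.016,0],"dr": [0,0,0.0176]},
    {"jaw": -1,"delta_pos": [-0.177,0.0255,0],"dr": [0,0,0.0176]},
    {"jaw": -1,"delta_pos": [-0.175,0.0355,0],"dr": [0,0,0.0176]},
    {"jaw": -1,"delta_pos": [-0.173,0.045,0],"dr": [0,0,0.0176]},
    {"jaw": -1,"delta_pos": [-0.1705,0.0545,0],"dr": [0,0,0.0176]},
    {"jaw": -1,"delta_pos": [-0.12,0.05,0],"dr": [0,0,0.0176]},
    {"jaw": -1,"delta_pos": [-0.05,0.02,0],"dr": [0,0,0]},
    {"jaw": -1,"delta_pos": [0,0,0],"dr": [0,0,0]},
    {"jaw": -1,"delta_pos": [0,0,0],"dr": [0,0,0]},
    {"jaw": -1,"delta_pos": [0,0,0],"dr": [0,0,0]}
  ]
}}

```text
clock: 40.9
tcp_pos: [0.5587, -0.0255, 0.0992]
ee_rot: [[0.534, 0.845, -0.0], [0.845, -0.534, 0.0], [0.0, -0.0, -1.0]]
force: [-0.2, -0.5, -2.0]
finger_gap: 0.0597
grasp_force: 30.0
```

```bash
python3 - <<'E'
from h import *
platez(); A=plan((.5566,-.0268,.06),-32.3,jaw=-1,step=.2)
p,_=cap('scene'); print([(np.round((u,v),1),n,onz('scene',u,v,arm.state()['tcp_pos'][2]+.0058).round(4)) for u,v,n in orange('scene',p,(330,240),40)])
E
```

```text
plate plane 116 [ 0.0105 -0.0146  0.1038] above tcp 0.0046 array([ 0.47057325,  0.20501208, -1.96535809]) 29.999548494815826 0.05993530294526927 40.95
pos [ 0.5588 -0.0254  0.0993] yaw -32.27 tilt 0.01 dyaw -0.03 q6 28.4 q6 end ~ 28.3 n 1
{"jaw": -1, "delta_pos": [-0.0115, -0.0055, 0.1963], "dr": [0, 0, 0.0002]}
[(array([346.3, 207.7]), 19, array([0.4416, 0.0524, 0.1051])), (array([353.3, 220.4]), 17, array([0.4825, 0.0628, 0.1051])), (array([324.3, 257.8]), 12, array([ 0.5848, -0.0124,  0.1051])), (array([369.4, 259.4]), 10, array([0.596 , 0.0807, 0.1051]))]
```

{"op": "play_rows", "data": {
  "increments": [
    {"jaw": -1,"delta_pos": [-0.0115,-0.0055,0.1],"dr": [0,0,0]},
    {"jaw": -1,"delta_pos": [0,0,0.09],"dr": [0,0,0]},
    {"jaw": -1,"delta_pos": [0,0,0.06],"dr": [0,0,0]},
    {"jaw": -1,"delta_pos": [0,0,0.03],"dr": [0,0,0]},
    {"jaw": -1,"delta_pos": [0,0,0.015],"dr": [0,0,0]},
    {"jaw": -1,"delta_pos": [0,0,0.01],"dr": [0,0,0]},
    {"jaw": -1,"delta_pos": [0,0,0.008],"dr": [0,0,0]},
    {"jaw": -1,"delta_pos": [0,0,0],"dr": [0,0,0]},
    {"jaw": -1,"delta_pos": [0,0,0],"dr": [0,0,0]},
    {"jaw": -1,"delta_pos": [0,0,0],"dr": [0,0,0]}
  ]
}}

```text
clock: 42.0
tcp_pos: [0.5567, -0.0279, 0.0371]
ee_rot: [[0.536, 0.845, 0.001], [0.845, -0.536, -0.0], [0.0, 0.001, -1.0]]
force: [-0.4, -0.2, -0.6]
finger_gap: 0.0596
grasp_force: 30.0
```

Force is near the carried weight. I step down a little more to find contact.

{"op": "play_rows", "data": {
  "increments": [
    {"jaw": -1,"delta_pos": [0,0,0.005],"dr": [0,0,0]},
    {"jaw": -1,"delta_pos": [0,0,0.003],"dr": [0,0,0]},
    {"jaw": -1,"delta_pos": [0,0,0],"dr": [0,0,0]},
    {"jaw": -1,"delta_pos": [0,0,0],"dr": [0,0,0]},
    {"jaw": -1,"delta_pos": [0,0,0],"dr": [0,0,0]},
    {"jaw": -1,"delta_pos": [0,0,0],"dr": [0,0,0]},
    {"jaw": -1,"delta_pos": [0,0,0],"dr": [0,0,0]},
    {"jaw": -1,"delta_pos": [0,0,0],"dr": [0,0,0]},
    {"jaw": -1,"delta_pos": [0,0,0],"dr": [0,0,0]},
    {"jaw": -1,"delta_pos": [0,0,0],"dr": [0,0,0]}
  ]
}}

```text
clock: 43.0
tcp_pos: [0.5565, -0.0279, 0.0352]
ee_rot: [[0.535, 0.845, -0.0], [0.845, -0.535, 0.0], [-0.0, -0.0, -1.0]]
force: [-0.1, -0.7, -2.2]
finger_gap: 0.0595
grasp_force: 30.0
```

```bash
python3 - <<'E'
from h import *
platez(); print(arm.state()['tcp_pos'])
E
```

```text
plate plane 115 [0.0072 0.0041 0.0397] above tcp 0.0044 array([-0.56475304,  0.69539387, -2.86318583]) 29.99935269355774 0.05969509803238298 43.05
[ 0.55651985 -0.0278607   0.03520411]
```

{"op": "play_rows", "data": {
  "increments": [
    {"jaw": 0.4,"delta_pos": [0,0,0],"dr": [0,0,0]},
    {"jaw": 0.5,"delta_pos": [0,0,0],"dr": [0,0,0]},
    {"jaw": 0.6,"delta_pos": [0,0,0],"dr": [0,0,0]},
    {"jaw": 0.8,"delta_pos": [0,0,0],"dr": [0,0,0]},
    {"jaw": 0.8,"delta_pos": [0,0,0],"dr": [0,0,0]},
    {"jaw": 0.8,"delta_pos": [0,0,-0.05],"dr": [0,0,0]},
    {"jaw": 0.8,"delta_pos": [0,0,-0.15],"dr": [0,0,0]},
    {"jaw": 0.8,"delta_pos": [0,0,-0.2],"dr": [0,0,0]},
    {"jaw": 0.8,"delta_pos": [0,0,-0.2],"dr": [0,0,0]},
    {"jaw": 0.8,"delta_pos": [0,0,-0.2],"dr": [0,0,0]}
  ]
}}

```text
clock: 44.05
tcp_pos: [0.5562, -0.0279, 0.1974]
ee_rot: [[0.535, 0.845, 0.0], [0.845, -0.535, -0.0], [0.0, 0.0, -1.0]]
force: [1.1, 0.6, -0.7]
finger_gap: 0.0789
grasp_force: 0.0
```

{"op": "play_rows", "data": {
  "increments": [
    {"jaw": 0.8,"delta_pos": [0.18,-0.06,0],"dr": [0,0,0]},
    {"jaw": 0.8,"delta_pos": [0.18,-0.06,0],"dr": [0,0,0]},
    {"jaw": 0.8,"delta_pos": [0.18,-0.06,0],"dr": [0,0,0]},
    {"jaw": 0.8,"delta_pos": [0.18,-0.06,0],"dr": [0,0,0]},
    {"jaw": 0.8,"delta_pos": [0.18,-0.06,0],"dr": [0,0,0]},
    {"jaw": 0.8,"delta_pos": [0.18,-0.06,0],"dr": [0,0,0]},
    {"jaw": 0.8,"delta_pos": [0,0,0],"dr": [0,0,0]},
    {"jaw": 0.8,"delta_pos": [0,0,0],"dr": [0,0,0]},
    {"jaw": 0.8,"delta_pos": [0,0,0],"dr": [0,0,0]},
    {"jaw": 0.8,"delta_pos": [0,0,0],"dr": [0,0,0]}
  ]
}}

```text
clock: 45.05
tcp_pos: [0.6111, 0.1919, 0.1954]
ee_rot: [[0.537, 0.844, -0.0], [0.844, -0.537, -0.0], [-0.0, -0.0, -1.0]]
force: [0.0, -0.1, -0.1]
finger_gap: 0.0789
grasp_force: 0.0
```

```bash
python3 - <<'E'
from h import *
o={}
for n in('top','scene'):
    p,d=cap(n);X=cloud(n,d);o[n]=orange(n,p,(323,212) if n=='top' else (316,268),30)
    print(n,[np.r_[np.round((u,v),1),onz(n,u,v,.041)[:2].round(4)] for u,v,_ in o[n]])
    m=(np.hypot(X[...,0]-.556,X[...,1]+.027)<.09)&(X[...,2]>.03)&(X[...,2]<.06);q=X[m]
    print(cv2.minAreaRect((q[:,:2]*1000).astype(np.float32)))
    m=(np.hypot(X[...,0]-.46,X[...,1]+.363)<.04)&(X[...,2]>.155)&(X[...,2]<.18)
    v,u=np.nonzero(m); print('probe',m.sum(),onz(n,u.mean(),v.mean(),.161).round(4))
    if n=='scene': cv2.imwrite('pics/fin.png',cv2.resize(p[165:345,116:416],(800,480),interpolation=cv2.INTER_CUBIC)[...,::-1])
E
```

```text
top [array([ 3.159e+02,  2.035e+02,  5.803e-01, -1.630e-02]), array([ 3.327e+02,  2.135e+02,  5.546e-01, -5.630e-02]), array([ 3.184e+02,  2.183e+02,  5.437e-01, -2.140e-02])]
((554.9137573242188, -28.831527709960938), (110.25392150878906, 60.492530822753906), 57.450069427490234)
probe 75 [ 0.4581 -0.3657  0.161 ]
scene [array([ 3.184e+02,  2.622e+02,  5.447e-01, -2.010e-02]), array([ 3.030e+02,  2.671e+02,  5.559e-01, -5.540e-02]), array([ 3.223e+02,  2.752e+02,  5.814e-01, -1.470e-02])]
((558.125732421875, -27.291175842285156), (110.90311431884766, 64.49026489257812), 57.86696243286133)
probe 67 [ 0.4643 -0.3649  0.161 ]
```

View pics/fin.png

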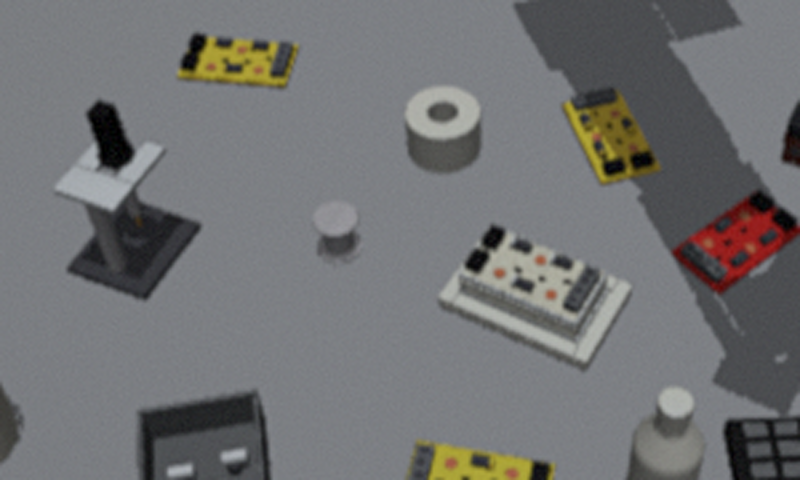

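The picture shows a neat stack in the tray and the probe hanging in the fork. The next board's pads put its centre at (0.556, -0.028), about 1.5 mm from the tested board's centre. Handing in.

```bash
python3 -c "
from cell import arm
print(arm.sign_off())"
```

```text
the job is handed in; nothing more can be done
None
```

The job is handed in at about 45 s on the robot's clock, with no verdict shown: the three pads were pressed in order, the probe hangs back in the fork, and the separator and next board lie within about 2–3 mm of the tested board's centre. On the first try at stacking the next board, the gripper's fingertips landed on the separator with 66 N at the wrist (limit 120 N), so I regrasped the board and set it down again.

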